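Fetch the setting anvil from under the stacked frame

TASK

I need the round setting anvil from the bottom of the stacking rack: first stand the jar and the bottle from the top frame on the cutting mat, then lift the empty frame off and stand it on the mat beside them, and set the anvil down gently, not dropped, so it stands wholly on the round rubber pad of the stone. Then put the frame back with all four posts fully home in the sockets and stand the jar and the bottle each back on the cork disc where it stood. Keep them upright, and leave the square steel block and the wooden slicker where they are.

Things in the scene. Friction and masses are not known exactly. Their poses are not given: they have to be found in the camera images.
- base: Lower tier of the stacking rack, fixed: plywood tray 212 (x) x 166 x 10 mm, at each corner a dark wood socket block 32 x 32 mm, top 35 mm above the bench. Round holes 16 mm wide, chamfered 3 mm, down to the tray floor, at x = +-90, y = +-67 mm. Origin: centre of the underside, at bench level; floor at z = 10 mm. Home, the frame's origin is 10 mm above this one, either way round.
- deck: Upper tier, loose, 0.45 kg, balanced: open plywood frame 200 (x) x 150 x 12 mm on four round-ended posts 12 mm thick at x = +-90, y = +-67. Lift it by both edges of its middle plank (50 mm wide, along x), fingers in the 35 mm slots either side (y = 25 to 60). Cork discs 47 mm wide at x = +-50, y = 0. Origin: centre, at the level of the post feet; plank underside z = 75, top z = 87 mm.
- jar: Squat clear glass jar with a brass lid, closed, 50 mm across (straight up to 38 mm above its foot; lid 45 mm across), 62 mm high, about 0.22 kg, standing on one of the frame's two cork discs. Origin: centre of its underside, z up.
- bottle: Slim amber glass bottle with a paper label and black cap, closed, 36 mm across its body (straight up to 48 mm above its foot, then narrowing), 75 mm high, about 0.12 kg, standing on the other cork disc. Origin: centre of its underside, z up.
- anvil: Round steel setting anvil: disc 56 mm across, 30 mm high, 0.57 kg, five round dishes in its top. It lies on the floor of the rack's lower tier under one of the frame's slots, seen through it but too wide to pass. Origin: centre of its underside, z up.
- block: Square steel bench block 50 x 50 x 20 mm lying on the floor of the lower tier under the other slot. Stays where it is. Origin: centre of its underside.
- mat: Green cutting mat with a white grid, fixed, 300 (x) x 220 (y) x 3 mm: the side area. Origin: centre of its underside, at bench level.
- slab: Setting stone, fixed: marble slab 200 (x) x 150 (y) x 25 mm carrying a round black rubber pad 100 mm across, its top 30 mm above the bench. Origin: at bench level right under the centre of the PAD; the slab reaches from x = -60 to +140 mm.
- slicker: Turned dark wood edge slicker, 34 mm across, 86 mm high, standing on the bare part of the stone about 110 mm from the pad's centre. Stays where it is. Origin: centre of its underside.

How it is judged:
By the outcome, as a careful person would: the job done as asked, in the order asked, and still so for the second after the job is handed in, with the robot touching nothing.
It also fails if it takes over 138 s, if anything falls off the work surface, if the arm or the gripper's body presses on something with over 40 N, if the wrist force passes 120 N, or if a joint passes its speed limit or range.

ROBOT

A 7-joint arm with a two-finger parallel gripper is mounted at the origin on the work surface. World frame = base frame: x ahead of the robot, y to its left, z up, the work surface at z = 0. Lengths are in m, angles in degrees, forces in N, time in s.
With the tool pointing down it reaches from about 0.425 to 0.95 m from the base axis. Payload 16.7 kg.
Tool frame: the origin (TCP) lies midway between the tips of the shut fingers; the grasp point (between the pads) lies 19 mm behind it; z points along the fingers, y is the direction in which the jaws open and shut (so a half turn about z gives the same grasp; the last joint's range is limited). The gripper opens to 94 mm and grips with 3 to 60 N. Pads are 16 mm wide; open, the fingers measure 119 mm over their backs; the gripper's body (75 mm by 177 mm) begins 78 mm behind the grasp point.
Start: joints at [64.945, 24.414, 4.234, 92.017, -1.954, 63.644, -3.845], TCP at [0.192, -0.647, 0.205] pointing down, gripper open.
Joint ranges: [-163.25, 163.25], [-28.42, 122.38], [-70.27, 78.77], [12.13, 141.07], [-58.53, 238.53], [9.26, 117.41], [-156.51, 156.51]. Speed limits (degrees/s): [108.29, 108.29, 136.94, 136.94, 172.46, 172.46, 172.46].

INTERFACE

Orientations are given as [roll, pitch, yaw] about the fixed x, y, z axes, in that order (R = Rz(yaw) Ry(pitch) Rx(roll)).
In Python, from workcell import r gives the robot as it stands. The module is installed in compiled form; this text tells all that it offers.
- The arm moves only by the tool step_arm, never from a script. Its argument "commands" is a list of rows, each an object with "linear": the shift along the tool's x, y, z scaled (see below), a list of three; "roll": the turn about the tool's z scaled (see below); "grip": the closure, from -1 (fully open) to 1 (shut), so that 0 is half open. In form: [{"linear": [x, y, z], "roll": roll, "grip": grip}, ...]. A call has exactly 8 rows; each row shifts and turns the commanded pose from where the row before left it, along the tool's axes as they then stand; what a row does not reach is not made up. The controller multiplies each number of a shift by 0.025 m and each number of a turn by 5 degrees. A row lasts 1/12 s, in which the tool goes at most 41.7 mm and 7.16 degrees, less where a joint would pass 70% of its speed; a pose out of reach is approached as far as the arm can. A call with a number of a shift or a turn outside -1 to 1 is refused whole. A call with a gripper value outside its range is refused whole. The fingers move at their own pace and stop on an object; the grip force is fixed at half the most. Time passes only in rows, so rows that do not move let the fingers close, or fill a call up. It gives the time, the measured TCP pose, the force and the opening at its end, in the units of the state.
- r.get_state(): the state, without advancing time (a new reading comes with each control period).
- r.grab_frame(name): name is "scene" or "side" or "wrist"; returns a dict with "frame" (480x640x3 uint8, blue, green, red), "vfov" (degrees; the focal length in pixels is half the picture's height over the tangent of half this angle, whatever the lens; pixels are square), "cx", "cy" (the principal point, pixels), "distortion" ([k1, k2, p1, p2, k3] as OpenCV has them; the pictures are not rectified), "R" (3x3) and "t" (3): a world point X has camera coordinates R X + t. Camera axes: x right, y down, z forward; pixel columns grow to the right and rows downward; lengths in m; the calibration is good to about 2 mm. A picture is of the moment at which its call begins. There is no depth.
- r.job_done(): hands the job in, once; it reports no verdict.
The state is a dict: "clock": time; "joints": joint angles; "qvel": joint speeds; "joint_efforts": joint torques, N m; "eef_pos": TCP position; "tcp_rot": TCP orientation; "contact_force": force on the tool from outside, world axes, zero at the start; "wrist_torque": the same for the moment, N m; "gripper_width": finger opening in m.
Only numpy, scipy, OpenCV 4.12 (cv2) and the standard library are available. Lean on these libraries where they do the work, as an engineer would, in place of code of your own. Each camera call takes 0.05 s, during which the arm holds its last target.

## Working session

There is one attempt and no reset: what is moved stays moved. The work goes in short steps, Python scripts to look and compute and a tool call to move; the robot and the scene stay as the last step left them, time stands still between calls to the robot, and variables do not carry over. Pictures are saved under pics/ and viewed, and the job is handed in when it is done.

Besides the shell and the picture viewer there is one more tool, called after ">>>" as a command line: name --argument value ..., lists and objects as JSON in quotes. step_arm: Moves the arm, as the interface text tells. Shifts and turns lie within -1 to 1; 1 stands for 0.025 m of shift or 5 degrees of turn. Its arguments: {"type":"object","properties":{"commands":{"type":"array"}},"required":["commands"]}

```bash
mkdir -p pics; ls; cat > h.py <<'E'
import numpy as np, cv2
from workcell import r
def grab(n,f):
    d=r.grab_frame(n); cv2.imwrite('pics/'+f+'.png',d['frame'])
    import pickle; pickle.dump(d,open('pics/'+f+'.pkl','wb')); return d
def load(f):
    import pickle; return pickle.load(open('pics/'+f+'.pkl','rb'))
def K(d):
    f=240/np.tan(np.radians(d['vfov']/2)); return np.array([[f,0,d['cx']],[0,f,d['cy']],[0,0,1.]])
def ray(d,px):
    p=cv2.undistortPoints(np.array([[px]],float),K(d),np.array(d['distortion'],float))[0,0]
    R=np.array(d['R']);t=np.array(d['t'])
    return -R.T@t, R.T@np.array([p[0],p[1],1.])
def onz(d,px,z):
    c,v=ray(d,px); return c+v*(z-c[2])/v[2]
def proj(d,X):
    R=np.array(d['R']);
    return cv2.projectPoints(np.array(X,float).reshape(-1,1,3),cv2.Rodrigues(R)[0],np.array(d['t'],float),K(d),np.array(d['distortion'],float))[0].reshape(-1,2)
def crop(f,x,y,w,h,s,out):
    im=cv2.imread('pics/'+f+'.png')[y:y+h,x:x+w]; cv2.imwrite('pics/'+out+'.png',cv2.resize(im,None,fx=s,fy=s,interpolation=cv2.INTER_CUBIC))
E
python3 - <<'E'
from h import *
for n in ['scene','side','wrist']:
    d=grab(n,n+'0'); print(n,d['vfov'],d['cx'],d['cy'],d['distortion'],(-np.array(d['R']).T@np.array(d['t'])).round(3),np.array(d['R'])[2].round(2))
print(r.get_state())
E
```

```text
pics
scene 51.834094235513646 318.04665358695877 236.4017076751913 [-0.04297782  0.          0.          0.          0.        ] [ 1.031 -0.328  0.694] [-0.6   0.39 -0.7 ]
side 42.574691593043205 328.61350957821026 239.32751200546966 [-0.13924117  0.          0.          0.          0.        ] [0.147 0.63  0.884] [ 0.35 -0.58 -0.73]
wrist 68.9613320873965 317.7206309089554 238.3061206389251 [-0.06781059  0.          0.          0.          0.        ] [ 0.266 -0.624  0.384] [-0.26 -0.08 -0.96]
{'clock': 0.15, 'joints': array([64.94479095, 24.44124629,  4.23020583, 92.03913306, -1.9535732 ,
       63.64564285, -3.84335634]), 'qvel': array([-0.05858095, -0.06371398,  0.08532489, -0.16410321, -0.14365401,
       -0.16099089, -0.12199015]), 'joint_efforts': array([ 3.81498132e-03, -9.36280918e+01,  3.66953239e+00, -4.54420531e+01,
       -4.86581284e-02,  1.79234234e-02,  1.59746332e-05]), 'eef_pos': array([ 0.19149843, -0.64694212,  0.20497385]), 'tcp_rot': array([-1.79946139e+02,  2.94261804e-03,  1.64903862e+01]), 'contact_force': array([-0.59459959,  0.60577363,  0.04515433]), 'wrist_torque': array([-0.04766953,  0.02766306,  0.04317767]), 'gripper_width': 0.09407549528269846}
```

View pics/scene0.png

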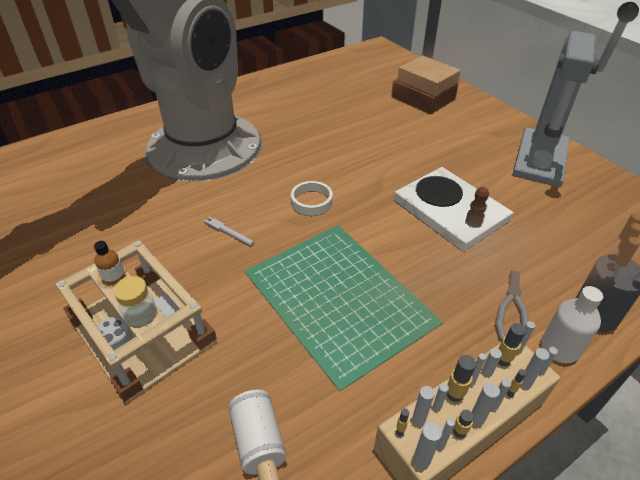

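View pics/side0.png

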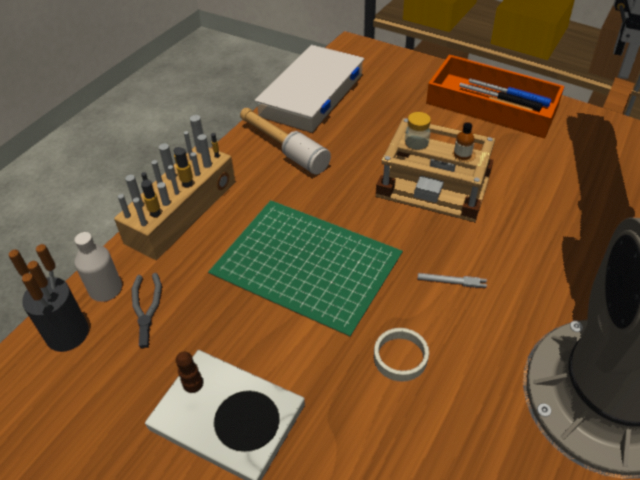

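View pics/wrist0.png

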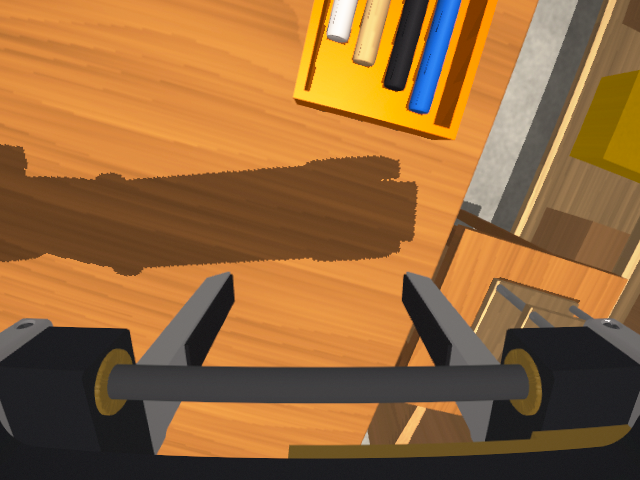

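The scene view shows the rack at about (137,315), the mat at (345,300) and the slab at (450,205). In the side view the rack is at (437,165). Next I'll enlarge these areas.

```bash
python3 - <<'E'
from h import *
crop('scene0',45,225,190,180,4,'c1'); crop('side0',365,100,150,125,5,'c2'); crop('scene0',380,150,150,110,5,'c3'); crop('side0',140,330,180,150,4,'c4')
E
```

```text
(no output)
```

View pics/c1.png

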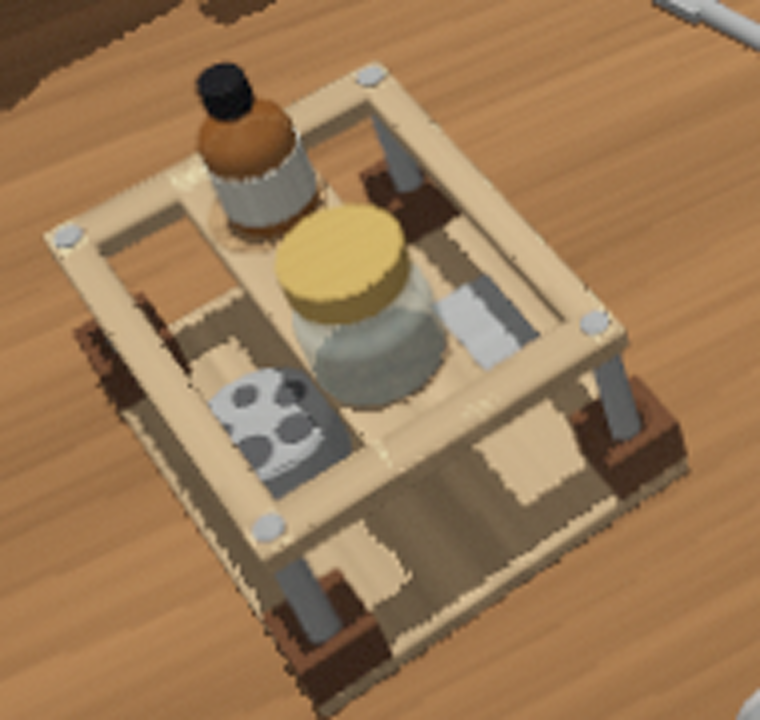

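View pics/c2.png

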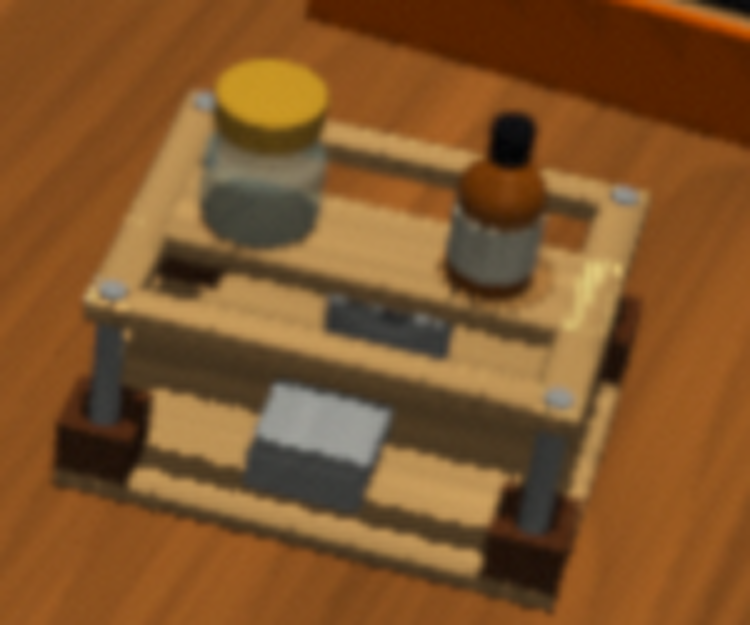

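View pics/c3.png

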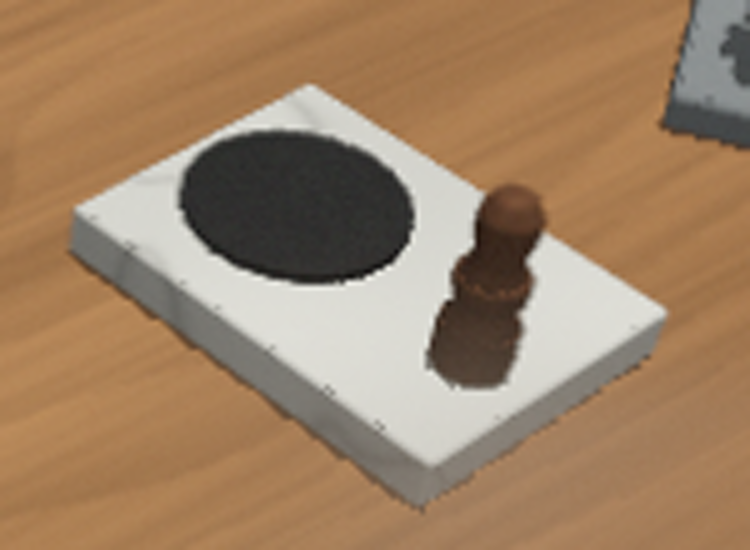

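View pics/c4.png

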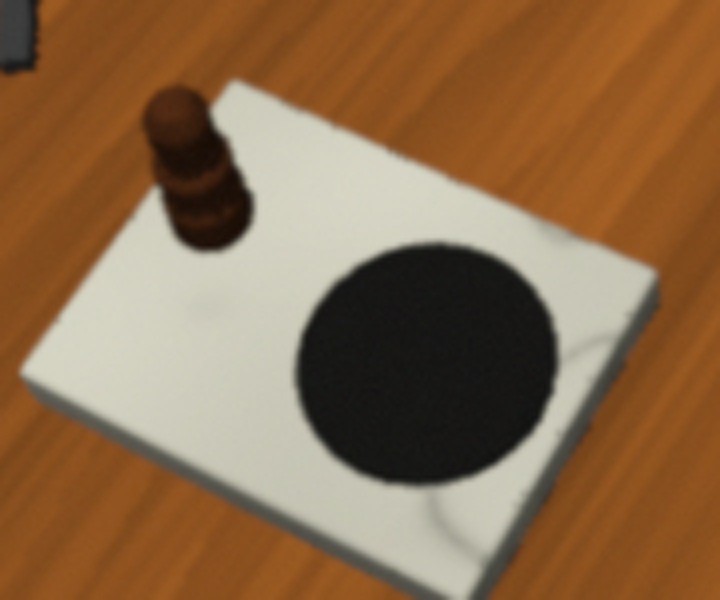

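```bash
python3 - <<'E'
from h import *
from scipy.optimize import least_squares
s=load('scene0'); e=load('side0')
def S(p):return (p[0]/4+45-.375,p[1]/4+225-.375)
def E(p):return (p[0]/5+365-.4,p[1]/5+100-.4)
def S3(p):return (p[0]/5+380-.4,p[1]/5+150-.4)
def E4(p):return (p[0]/4+140-.375,p[1]/4+330-.375)
ps=[(371,76),(597,322),(268,527),(68,236)]; pe=[(624,195),(112,290),(203,101),(559,398)]
A=np.array([onz(s,S(p),.097) for p in ps]); B=np.array([onz(e,E(p),.097) for p in pe]); print(A.round(4));print(B.round(4))
def tri(a,b):
    c1,v1=ray(s,a);c2,v2=ray(e,b);M=np.stack([v1,-v2],1);k=np.linalg.lstsq(M,c2-c1,rcond=None)[0];p,q=c1+v1*k[0],c2+v2*k[1];return ((p+q)/2).round(4),np.linalg.norm(p-q).round(4)
print('centre',A.mean(0),B.mean(0))
for Q in(A,B):
    c=Q.mean(0)
    print(np.linalg.norm(np.roll(Q,1,0)-Q,axis=1).round(4))
print('jar',tri(S((340,250)),E((271,88))), 'bottle',tri(S((224,78)),E((513,130))))
print('anv',onz(s,S((268,425)),.04))
print('pad',onz(s,S3((297,206)),.03),onz(e,E4((427,364)),.03))
print('slab scene',[onz(s,S3(p),.025).round(3) for p in[(310,85),(667,313),(430,467),(73,210)]])
print('slick',onz(s,S3((468,368)),.025),onz(e,E4((212,232)),.025))
print('mat scene',[onz(s,p,.003).round(3) for p in[(338,227),(440,320),(343,381),(246,272)]])
print('mat side',[onz(e,p,.003).round(3) for p in[(271,203),(402,253),(350,328),(210,272)]])
E
```

```text
[[ 0.3605 -0.263   0.097 ]
 [ 0.538  -0.2337  0.097 ]
 [ 0.5591 -0.3669  0.097 ]
 [ 0.3815 -0.3954  0.097 ]]
[[ 0.3797 -0.3999  0.097 ]
 [ 0.5359 -0.238   0.097 ]
 [ 0.5587 -0.3699  0.097 ]
 [ 0.3578 -0.2668  0.097 ]]
centre [ 0.45977991 -0.3147448   0.097     ] [ 0.45799634 -0.31864336  0.097     ]
[0.1341 0.18   0.1349 0.1798]
[0.1349 0.225  0.1339 0.2258]
jar (array([ 0.5072, -0.3089,  0.1594]), np.float64(0.0046)) bottle (array([ 0.41  , -0.3192,  0.1695]), np.float64(0.0031))
anv [ 0.46706567 -0.35660017  0.04      ]
pad [0.48401597 0.33547921 0.03      ] [0.47563133 0.33816143 0.03      ]
slab scene [array([0.419, 0.406, 0.025]), array([0.615, 0.42 , 0.025]), array([0.626, 0.273, 0.025]), array([0.429, 0.258, 0.025])]
slick [0.59365944 0.32663851 0.025     ] [0.58355644 0.33392699 0.025     ]
mat scene [array([0.435, 0.108, 0.003]), array([0.722, 0.121, 0.003]), array([ 0.725, -0.084,  0.003]), array([ 0.441, -0.106,  0.003])]
mat side [array([ 0.724, -0.093,  0.003]), array([ 0.43 , -0.103,  0.003]), array([0.432, 0.096, 0.003]), array([0.72 , 0.118, 0.003])]
```

```bash
cat >> h.py <<'E'
from scipy.spatial.transform import Rotation as Ro
def st():
    s=r.get_state(); print('t%.2f'%s['clock'],'p',np.round(s['eef_pos'],4),'rpy',np.round(s['tcp_rot'],2),'F',np.round(s['contact_force'],1),'w%.4f'%s['gripper_width']); return s
def plan(x,y,z,yaw=None,s=None):
    s=s or st(); R=Ro.from_euler('xyz',s['tcp_rot'],degrees=True).as_matrix()
    d=R.T@(np.array([x,y,z])-s['eef_pos'])/.025
    print('total tool units',d.round(3),'roll units', None if yaw is None else round((s['tcp_rot'][2]-yaw)/5,3))
E
python3 -c "
from h import *
plan(.44,-.33,.36,9.4)"
```

```text
t0.15 p [ 0.1915 -0.6469  0.205 ] rpy [-179.95    0.     16.49] F [-0.6  0.6  0. ] w0.0941
total tool units [13.13  -9.341 -6.193] roll units 1.418
```

>>> step_arm --commands '[{"linear": [0.8,-0.58,-0.77],"roll": 0,"grip": -1},{"linear": [0.82,-0.58,-0.77],"roll": 0,"grip": -1},{"linear": [0.82,-0.58,-0.77],"roll": 0,"grip": -1},{"linear": [0.82,-0.58,-0.77],"roll": 0,"grip": -1},{"linear": [0.82,-0.58,-0.77],"roll": 0,"grip": -1},{"linear": [0.82,-0.58,-0.77],"roll": 0,"grip": -1},{"linear": [0.82,-0.58,-0.77],"roll": 0,"grip": -1},{"linear": [0.82,-0.58,-0.77],"roll": 0,"grip": -1}]'

```text
clock: 0.82
eef_pos: [0.3159, -0.4884, 0.3603]
tcp_rot: [-180.0, 0.0, 16.5]
contact_force: [0.5, 0.0, 0.8]
gripper_width: 0.0939
```

>>> step_arm --commands '[{"linear": [0.82,-0.58,0],"roll": 0,"grip": -1},{"linear": [0.82,-0.58,0],"roll": 0,"grip": -1},{"linear": [0.82,-0.58,0],"roll": 0,"grip": -1},{"linear": [0.82,-0.58,0],"roll": 0,"grip": -1},{"linear": [0.82,-0.58,0],"roll": 0,"grip": -1},{"linear": [0.82,-0.58,0],"roll": 0,"grip": -1},{"linear": [0.82,-0.58,0],"roll": 0.71,"grip": -1},{"linear": [0.82,-0.6,0],"roll": 0.71,"grip": -1}]'

```text
clock: 1.48
eef_pos: [0.4412, -0.3312, 0.3595]
tcp_rot: [-180.0, 0.0, 9.2]
contact_force: [0.4, -0.2, -1.3]
gripper_width: 0.0945
```

```bash
python3 -c "
from h import *
st(); grab('wrist','w1'); st()"
```

```text
t1.48 p [ 0.4412 -0.3312  0.3595] rpy [-1.7999e+02  1.0000e-02  9.2300e+00] F [ 0.4 -0.2 -1.3] w0.0945
t1.53 p [ 0.4448 -0.3269  0.3594] rpy [-1.7992e+02 -7.0000e-02  9.2000e+00] F [ 3.4  5.4 -0.4] w0.0940
```

View pics/w1.png

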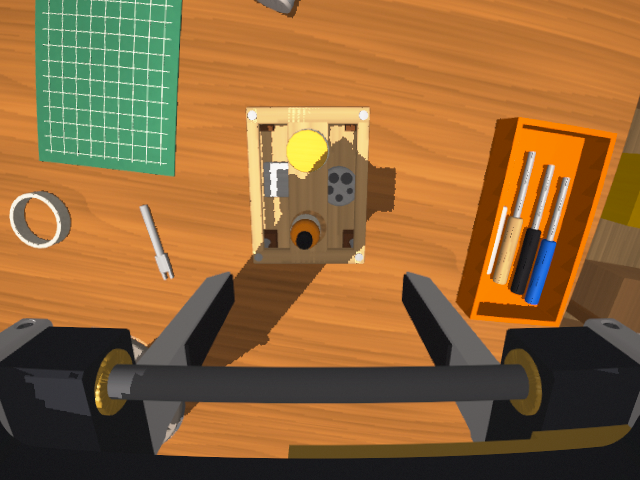

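The wrist view shows the rack upright, with post tops near (252,115), (363,115), (360,258) and (258,258). The arm was still settling, so I'll retake it and enlarge.

```bash
python3 -c "
from h import *
st(); grab('wrist','w2'); st(); crop('w2',235,95,150,180,4,'c5')"
```

```text
t1.53 p [ 0.4448 -0.3269  0.3594] rpy [-1.7992e+02 -7.0000e-02  9.2000e+00] F [ 3.4  5.4 -0.4] w0.0940
t1.58 p [ 0.4433 -0.3287  0.3593] rpy [-1.7994e+02 -4.0000e-02  9.5400e+00] F [0.1 0.5 0.3] w0.0941
```

View pics/c5.png

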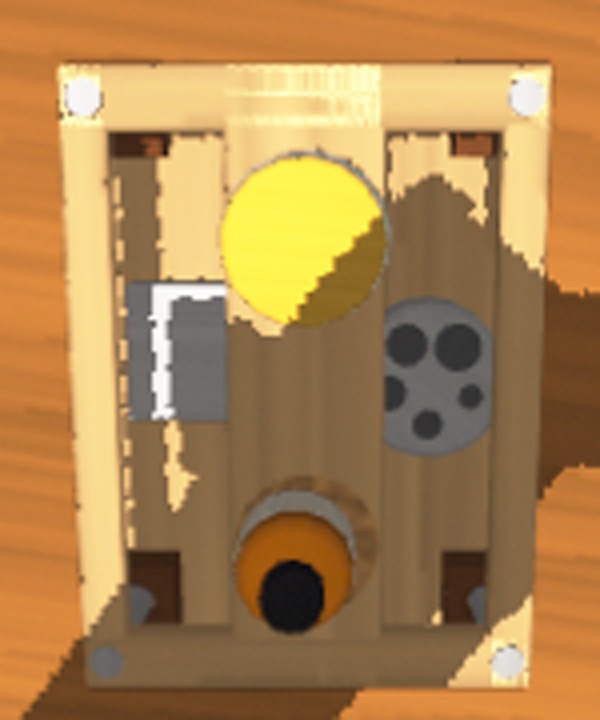

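```bash
python3 - <<'E'
from h import *
d=load('w2')
C=lambda p:(p[0]/4+235-.375,p[1]/4+95-.375)
P=np.array([onz(d,C(p),.097) for p in[(83,98),(527,97),(509,661),(107,661)]]);print(P.round(4),P.mean(0))
print(np.linalg.norm(np.roll(P,1,0)-P,axis=1))
a=P[0]-P[3];b=P[1]-P[2];print([np.degrees(np.arctan2(v[1],v[0])) for v in(a,b)], [np.degrees(np.arctan2(v[0],-v[1])) for v in(P[1]-P[0],P[2]-P[3])])
print('jar',onz(d,C((304,239)),.160),'bot',onz(d,C((292,596)),.173),'anv',onz(d,C((413,376)),.04))
E
```

```text
[[ 0.5358 -0.2346  0.097 ]
 [ 0.5575 -0.3671  0.097 ]
 [ 0.38   -0.3962  0.097 ]
 [ 0.3583 -0.2635  0.097 ]] [ 0.45789458 -0.31534592  0.097     ]
[0.1797527  0.13428261 0.17980489 0.13449097]
[np.float64(9.24746877628818), np.float64(9.313876103071566)] [np.float64(9.304735981781704), np.float64(9.28246479957578)]
jar [ 0.5072871  -0.30818558  0.16      ] bot [ 0.41327789 -0.31994551  0.173     ] anv [ 0.46168974 -0.35215192  0.04      ]
```

```bash
python3 -c "
from h import *
plan(.5073,-.3083,.107,9.3)"
```

```text
t1.58 p [ 0.4433 -0.3287  0.3593] rpy [-1.7994e+02 -4.0000e-02  9.5400e+00] F [0.1 0.5 0.3] w0.0941
total tool units [ 2.652 -0.371 10.095] roll units 0.048
```

>>> step_arm --commands '[{"linear": [0.66,-0.09,0.6],"roll": 0.05,"grip": -1},{"linear": [0.66,-0.09,0.6],"roll": 0,"grip": -1},{"linear": [0.66,-0.09,0.6],"roll": 0,"grip": -1},{"linear": [0.67,-0.1,0.6],"roll": 0,"grip": -1},{"linear": [0,0,0.9],"roll": 0,"grip": -1},{"linear": [0,0,0.9],"roll": 0,"grip": -1},{"linear": [0,0,0.6],"roll": 0,"grip": -1},{"linear": [0,0,0],"roll": 0,"grip": -1}]'

```text
clock: 2.25
eef_pos: [0.5029, -0.3124, 0.2361]
tcp_rot: [-179.8, 0.2, 9.2]
contact_force: [0.1, 0.5, -0.9]
gripper_width: 0.094
```

```bash
python3 -c "
from h import *
grab('wrist','w3');plan(.5073,-.3083,.107,9.3)"
```

```text
t2.30 p [ 0.5037 -0.3127  0.2382] rpy [-1.799e+02  1.400e-01  9.150e+00] F [0.3 0.4 0.7] w0.0937
total tool units [ 0.184 -0.141  5.247] roll units -0.031
```

View pics/w3.png

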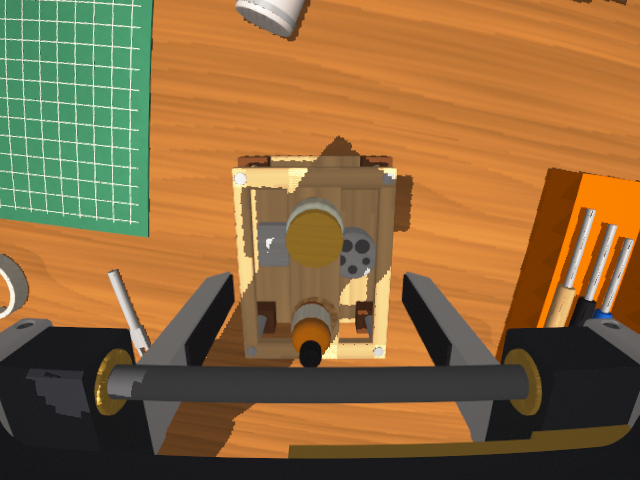

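```bash
python3 -c "
from h import *
d=load('w3');print(onz(d,(314.5,238),.16), onz(d,(310.5,354),.173), [onz(d,p,.097) for p in [(240,178.5),(389,177.5),(378,352),(251,352)]])
plan(.5073,-.3083,.107,9.3)"
```

```text
[ 0.50898349 -0.30810722  0.16      ] [ 0.4165927  -0.31970839  0.173     ] [array([ 0.53581888, -0.23452789,  0.097     ]), array([ 0.55831437, -0.36779344,  0.097     ]), array([ 0.37868814, -0.3957868 ,  0.097     ]), array([ 0.35693374, -0.26363228,  0.097     ])]
t2.30 p [ 0.5037 -0.3127  0.2382] rpy [-1.799e+02  1.400e-01  9.150e+00] F [0.3 0.4 0.7] w0.0937
total tool units [ 0.184 -0.141  5.247] roll units -0.031
```

>>> step_arm --commands '[{"linear": [0.1,-0.07,0.3],"roll": 0,"grip": -1},{"linear": [0.08,-0.07,0.4],"roll": 0,"grip": -1},{"linear": [0,0,0.9],"roll": 0,"grip": -1},{"linear": [0,0,0.9],"roll": 0,"grip": -1},{"linear": [0,0,0.9],"roll": 0,"grip": -1},{"linear": [0,0,0.9],"roll": 0,"grip": -1},{"linear": [0,0,0.5],"roll": 0,"grip": -1},{"linear": [0,0,0.25],"roll": 0,"grip": -1}]'

```text
clock: 2.97
eef_pos: [0.5082, -0.308, 0.1116]
tcp_rot: [-179.9, 0.1, 9.2]
contact_force: [-0.5, 0.0, 0.1]
gripper_width: 0.0938
```

```bash
python3 -c "
from h import *
grab('wrist','w4');grab('side','s4');plan(.5073,-.3083,.107,9.3)
d=load('w2');e=load('w3')
c1,v1=ray(d,(292/4+235-.375,596/4+95-.375));c2,v2=ray(e,(310.5,354))
k=np.linalg.lstsq(np.stack([v1,-v2],1),c2-c1,rcond=None)[0];print(c1+v1*k[0],c2+v2*k[1])
crop('s4',365,70,150,125,5,'c6')"
```

```text
t3.07 p [ 0.5086 -0.3083  0.1128] rpy [-1.7996e+02  3.0000e-02  9.1400e+00] F [-0.2  0.1  0.6] w0.0942
total tool units [-0.051 -0.007  0.232] roll units -0.031
[ 0.41075527 -0.32008087  0.16449146] [ 0.41081215 -0.32040866  0.16447981]
```

View pics/c6.png

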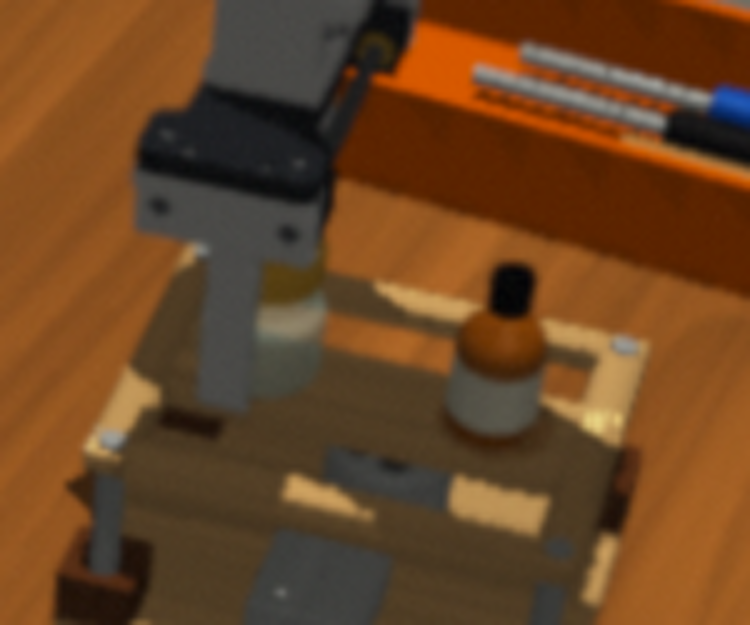

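The side view shows the jar between the open fingers, with the fingertips just above the plank. Closing.

>>> step_arm --commands '[{"linear": [0,0,0.2],"roll": 0,"grip": -1},{"linear": [0,0,0],"roll": 0,"grip": 1},{"linear": [0,0,0],"roll": 0,"grip": 1},{"linear": [0,0,0],"roll": 0,"grip": 1},{"linear": [0,0,0],"roll": 0,"grip": 1},{"linear": [0,0,0],"roll": 0,"grip": 1},{"linear": [0,0,0],"roll": 0,"grip": 1},{"linear": [0,0,0],"roll": 0,"grip": 1}]'

```text
clock: 3.73
eef_pos: [0.5087, -0.3085, 0.1084]
tcp_rot: [180.0, -0.0, 9.1]
contact_force: [-0.4, -0.4, -0.7]
gripper_width: 0.0506
```

```bash
python3 -c "
from h import *
st()"
```

```text
t3.73 p [ 0.5087 -0.3085  0.1084] rpy [ 1.80e+02 -1.00e-02  9.14e+00] F [-0.4 -0.4 -0.7] w0.0506
```

>>> step_arm --commands '[{"linear": [0,0,-0.3],"roll": 0,"grip": 1},{"linear": [0,0,-0.8],"roll": 0,"grip": 1},{"linear": [0,0,-0.8],"roll": 0,"grip": 1},{"linear": [0,0,-0.8],"roll": 0,"grip": 1},{"linear": [0,0,-0.8],"roll": 0,"grip": 1},{"linear": [0,0,-0.8],"roll": 0,"grip": 1},{"linear": [0,0,-0.5],"roll": 0,"grip": 1},{"linear": [0,0,0],"roll": 0,"grip": 1}]'

```text
clock: 4.4
eef_pos: [0.5097, -0.309, 0.2311]
tcp_rot: [179.9, -0.2, 9.1]
contact_force: [0.6, -1.0, -2.0]
gripper_width: 0.0492
```

```bash
python3 -c "
from h import *
plan(.465,.07,.06)"
```

```text
t4.40 p [ 0.5097 -0.309   0.2311] rpy [179.87  -0.18   9.13] F [ 0.6 -1.  -2. ] w0.0492
total tool units [  0.619 -15.267   6.811] roll units None
```

>>> step_arm --commands '[{"linear": [0.04,-0.4,0],"roll": 0,"grip": 1},{"linear": [0.04,-0.9,0],"roll": 0,"grip": 1},{"linear": [0.04,-0.9,0],"roll": 0,"grip": 1},{"linear": [0.04,-0.9,0],"roll": 0,"grip": 1},{"linear": [0.04,-0.9,0],"roll": 0,"grip": 1},{"linear": [0.04,-0.9,0],"roll": 0,"grip": 1},{"linear": [0.04,-0.9,0],"roll": 0,"grip": 1},{"linear": [0.04,-0.9,0],"roll": 0,"grip": 1}]'

```text
clock: 5.07
eef_pos: [0.4887, -0.1399, 0.2267]
tcp_rot: [-179.9, 0.1, 9.2]
contact_force: [0.2, 1.0, -1.8]
gripper_width: 0.0492
```

>>> step_arm --commands '[{"linear": [0.04,-0.9,0.5],"roll": 0,"grip": 1},{"linear": [0.04,-0.9,0.7],"roll": 0,"grip": 1},{"linear": [0.04,-0.9,0.7],"roll": 0,"grip": 1},{"linear": [0.04,-0.9,0.7],"roll": 0,"grip": 1},{"linear": [0.04,-0.9,0.7],"roll": 0,"grip": 1},{"linear": [0.04,-0.9,0.7],"roll": 0,"grip": 1},{"linear": [0.04,-0.9,0.7],"roll": 0,"grip": 1},{"linear": [0.04,-0.9,0.7],"roll": 0,"grip": 1}]'

```text
clock: 5.73
eef_pos: [0.4674, 0.0387, 0.0914]
tcp_rot: [-180.0, 0.1, 9.2]
contact_force: [0.2, -0.1, -2.7]
gripper_width: 0.0494
```

>>> step_arm --commands '[{"linear": [0,-0.9,0.3],"roll": 0,"grip": 1},{"linear": [0,-0.4,0.3],"roll": 0,"grip": 1},{"linear": [0,0,0.3],"roll": 0,"grip": 1},{"linear": [0,0,0.2],"roll": 0,"grip": 1},{"linear": [0,0,0],"roll": 0,"grip": 1},{"linear": [0,0,0],"roll": 0,"grip": 1},{"linear": [0,0,0],"roll": 0,"grip": 1},{"linear": [0,0,0],"roll": 0,"grip": 1}]'

```text
clock: 6.4
eef_pos: [0.4644, 0.0687, 0.0661]
tcp_rot: [180.0, -0.0, 9.1]
contact_force: [-0.3, 0.1, -2.7]
gripper_width: 0.0492
```

```bash
python3 -c "
from h import *
plan(.465,.07,.0145)
grab('scene','s5'); grab('wrist','w5'); crop('s5',220,150,230,200,3,'c7')"
```

```text
t6.40 p [0.4644 0.0687 0.0661] rpy [ 1.7999e+02 -4.0000e-02  9.0700e+00] F [-0.3  0.1 -2.7] w0.0492
total tool units [ 0.03  -0.047  2.065] roll units None
```

View pics/c7.png

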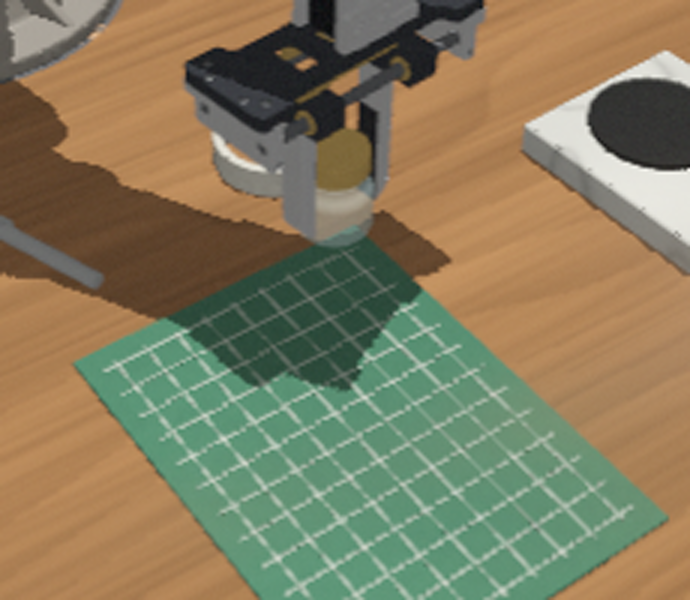

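View pics/w5.png

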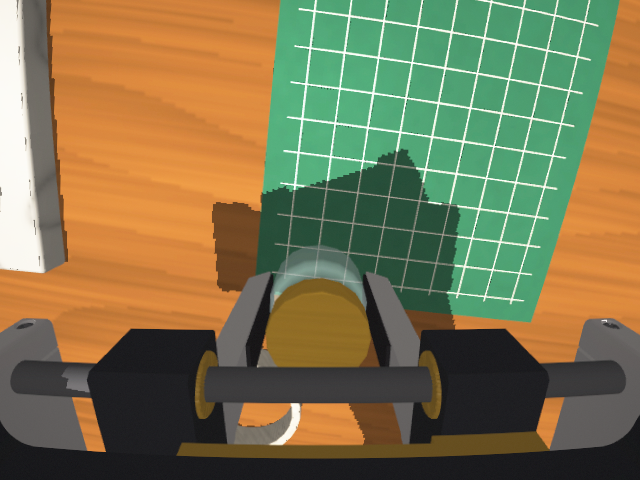

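```bash
python3 -c "
from h import *
d=load('w5')
for p in [(532,321),(618,0),(287,0),(258,270)]: print(onz(d,p,.003).round(4))
s=load('s5')
for p in [(80,363),(365,235),(668,518)]: print(onz(s,(p[0]/3+220-.33,p[1]/3+150-.33),.003).round(4))
"
```

```text
[ 0.434  -0.1087  0.003 ]
[ 0.6677 -0.0991  0.003 ]
[0.6239 0.1144 0.003 ]
[0.4435 0.1109 0.003 ]
[ 0.4386 -0.1039  0.003 ]
[0.4411 0.112  0.003 ]
[0.728  0.1208 0.003 ]
```

>>> step_arm --commands '[{"linear": [0,0,0.4],"roll": 0,"grip": 1},{"linear": [0,0,0.4],"roll": 0,"grip": 1},{"linear": [0,0,0.4],"roll": 0,"grip": 1},{"linear": [0,0,0.3],"roll": 0,"grip": 1},{"linear": [0,0,0.2],"roll": 0,"grip": 1},{"linear": [0,0,0.1],"roll": 0,"grip": 1},{"linear": [0,0,0.05],"roll": 0,"grip": 1},{"linear": [0,0,0],"roll": 0,"grip": 1}]'

```text
clock: 7.17
eef_pos: [0.464, 0.0694, 0.0193]
tcp_rot: [-180.0, 0.0, 9.1]
contact_force: [-0.6, 0.0, -2.2]
gripper_width: 0.0489
```

>>> step_arm --commands '[{"linear": [0,0,0.05],"roll": 0,"grip": 1},{"linear": [0,0,0.05],"roll": 0,"grip": 1},{"linear": [0,0,0.05],"roll": 0,"grip": 1},{"linear": [0,0,0],"roll": 0,"grip": 1},{"linear": [0,0,0],"roll": 0,"grip": 1},{"linear": [0,0,0],"roll": 0,"grip": 1},{"linear": [0,0,0],"roll": 0,"grip": 1},{"linear": [0,0,0],"roll": 0,"grip": 1}]'

```text
clock: 7.83
eef_pos: [0.4641, 0.0693, 0.0158]
tcp_rot: [-180.0, -0.0, 9.1]
contact_force: [0.1, 0.2, -2.7]
gripper_width: 0.0491
```

>>> step_arm --commands '[{"linear": [0,0,0.04],"roll": 0,"grip": 1},{"linear": [0,0,0.04],"roll": 0,"grip": 1},{"linear": [0,0,0],"roll": 0,"grip": 1},{"linear": [0,0,0],"roll": 0,"grip": 1},{"linear": [0,0,0],"roll": 0,"grip": 1},{"linear": [0,0,0],"roll": 0,"grip": 1},{"linear": [0,0,0],"roll": 0,"grip": 1},{"linear": [0,0,0],"roll": 0,"grip": 1}]'

```text
clock: 8.5
eef_pos: [0.4644, 0.0693, 0.0144]
tcp_rot: [180.0, -0.0, 9.1]
contact_force: [-4.2, -2.1, 16.1]
gripper_width: 0.0493
```

>>> step_arm --commands '[{"linear": [0,0,-0.03],"roll": 0,"grip": 1},{"linear": [0,0,0],"roll": 0,"grip": 1},{"linear": [0,0,0],"roll": 0,"grip": 0.3},{"linear": [0,0,0],"roll": 0,"grip": -0.2},{"linear": [0,0,0],"roll": 0,"grip": -0.5},{"linear": [0,0,0],"roll": 0,"grip": -0.8},{"linear": [0,0,0],"roll": 0,"grip": -1},{"linear": [0,0,0],"roll": 0,"grip": -1}]'

```text
clock: 9.17
eef_pos: [0.4641, 0.0693, 0.0145]
tcp_rot: [-180.0, -0.0, 9.1]
contact_force: [0.7, -0.5, -0.4]
gripper_width: 0.0788
```

```bash
python3 -c "
from h import *
st(); plan(.412,-.320,.19,9.14)"
```

```text
t9.17 p [0.4641 0.0693 0.0145] rpy [-180.     -0.      9.13] F [ 0.7 -0.5 -0.4] w0.0788
t9.17 p [0.4641 0.0693 0.0145] rpy [-180.     -0.      9.13] F [ 0.7 -0.5 -0.4] w0.0788
total tool units [-4.53  15.042 -7.021] roll units -0.002
```

>>> step_arm --commands '[{"linear": [0,0,-0.3],"roll": 0,"grip": -1},{"linear": [0,0,-0.9],"roll": 0,"grip": -1},{"linear": [0,0,-0.9],"roll": 0,"grip": -1},{"linear": [0,0,-0.9],"roll": 0,"grip": -1},{"linear": [0,0.4,-0.9],"roll": 0,"grip": -1},{"linear": [-0.25,0.9,-0.9],"roll": 0,"grip": -1},{"linear": [-0.25,0.9,-0.9],"roll": 0,"grip": -1},{"linear": [-0.25,0.9,-0.9],"roll": 0,"grip": -1}]'

```text
clock: 9.83
eef_pos: [0.4575, -0.0108, 0.1813]
tcp_rot: [-180.0, -0.0, 9.2]
contact_force: [1.5, 0.3, -0.2]
gripper_width: 0.0942
```

>>> step_arm --commands '[{"linear": [-0.25,0.9,-0.9],"roll": 0,"grip": -1},{"linear": [-0.25,0.9,-0.4],"roll": 0,"grip": -1},{"linear": [-0.3,0.9,0],"roll": 0,"grip": -1},{"linear": [-0.3,0.9,0],"roll": 0,"grip": -1},{"linear": [-0.3,0.9,0],"roll": 0,"grip": -1},{"linear": [-0.3,0.9,0],"roll": 0,"grip": -1},{"linear": [-0.3,0.9,0],"roll": 0,"grip": -1},{"linear": [-0.3,0.9,0],"roll": 0,"grip": -1}]'

```text
clock: 10.5
eef_pos: [0.4293, -0.198, 0.2127]
tcp_rot: [180.0, -0.0, 9.2]
contact_force: [0.1, 0.1, -0.5]
gripper_width: 0.0943
```

>>> step_arm --commands '[{"linear": [-0.3,0.9,0],"roll": 0,"grip": -1},{"linear": [-0.3,0.9,0],"roll": 0,"grip": -1},{"linear": [-0.3,0.9,0],"roll": 0,"grip": -1},{"linear": [-0.3,0.9,0],"roll": 0,"grip": -1},{"linear": [-0.2,0.5,0],"roll": 0,"grip": -1},{"linear": [-0.1,0.2,0],"roll": 0,"grip": -1},{"linear": [0,0,0],"roll": 0,"grip": -1},{"linear": [0,0,0],"roll": 0,"grip": -1}]'

```text
clock: 11.17
eef_pos: [0.4099, -0.3083, 0.2122]
tcp_rot: [-180.0, -0.0, 9.2]
contact_force: [-0.0, 0.5, 0.4]
gripper_width: 0.0937
```

```bash
python3 -c "
from h import *
plan(.411,-.320,.107,9.14);grab('scene','s6');grab('side','e6')
crop('s6',45,215,190,180,4,'c8');crop('e6',365,100,150,125,5,'c9')"
```

```text
t11.17 p [ 0.4099 -0.3083  0.2122] rpy [-1.7997e+02 -1.0000e-02  9.1500e+00] F [-0.   0.5  0.4] w0.0937
total tool units [-0.031  0.47   4.207] roll units 0.003
```

View pics/c8.png

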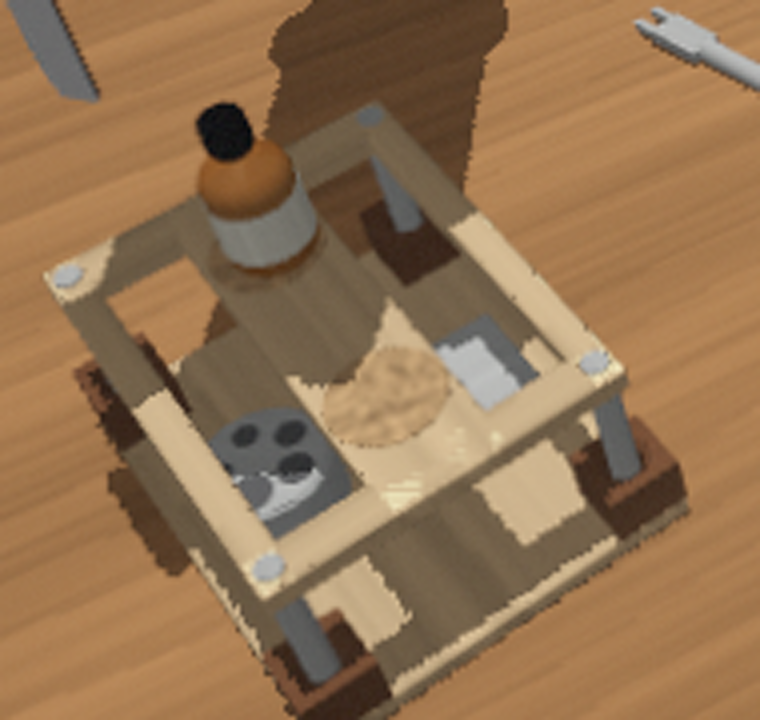

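View pics/c9.png

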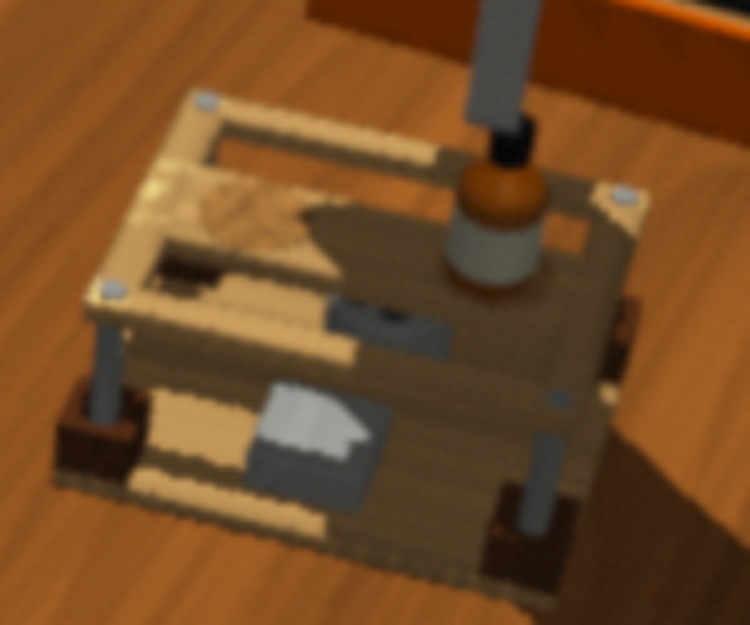

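>>> step_arm --commands '[{"linear": [0,0.24,0],"roll": 0,"grip": -1},{"linear": [-0.03,0.23,0.2],"roll": 0,"grip": -1},{"linear": [0,0,0.7],"roll": 0,"grip": -1},{"linear": [0,0,0.9],"roll": 0,"grip": -1},{"linear": [0,0,0.9],"roll": 0,"grip": -1},{"linear": [0,0,0.7],"roll": 0,"grip": -1},{"linear": [0,0,0.5],"roll": 0,"grip": -1},{"linear": [0,0,0.25],"roll": 0,"grip": -1}]'

```text
clock: 11.93
eef_pos: [0.4102, -0.3205, 0.1062]
tcp_rot: [-179.9, 0.1, 9.1]
contact_force: [0.0, 0.3, 0.2]
gripper_width: 0.0944
```

>>> step_arm --commands '[{"linear": [0,0,0],"roll": 0,"grip": -1},{"linear": [0,0,0],"roll": 0,"grip": 0.3},{"linear": [0,0,0],"roll": 0,"grip": 1},{"linear": [0,0,0],"roll": 0,"grip": 1},{"linear": [0,0,0],"roll": 0,"grip": 1},{"linear": [0,0,0],"roll": 0,"grip": 1},{"linear": [0,0,0],"roll": 0,"grip": 1},{"linear": [0,0,0],"roll": 0,"grip": 1}]'

```text
clock: 12.6
eef_pos: [0.411, -0.3209, 0.1084]
tcp_rot: [180.0, -0.0, 9.1]
contact_force: [-0.6, -0.5, 0.3]
gripper_width: 0.0505
```

```bash
python3 -c "
from h import *
st();grab('scene','s7')
crop('s7',20,165,210,200,3,'c10')"
```

```text
t12.60 p [ 0.411  -0.3209  0.1084] rpy [ 1.7999e+02 -1.0000e-02  9.1400e+00] F [-0.6 -0.5  0.3] w0.0505
```

View pics/c10.png

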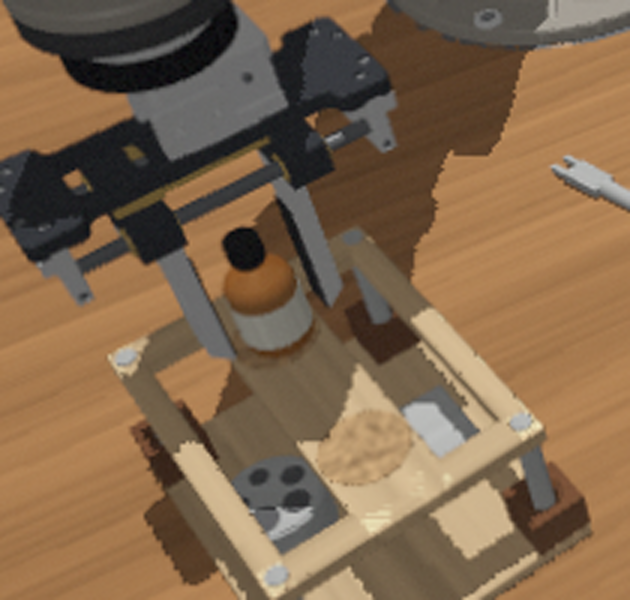

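The fingers are still closing on the bottle, so I'll give them a few more rows.

>>> step_arm --commands '[{"linear": [0,0,0],"roll": 0,"grip": 1},{"linear": [0,0,0],"roll": 0,"grip": 1},{"linear": [0,0,0],"roll": 0,"grip": 1},{"linear": [0,0,0],"roll": 0,"grip": 1},{"linear": [0,0,0],"roll": 0,"grip": 1},{"linear": [0,0,0],"roll": 0,"grip": 1},{"linear": [0,0,0],"roll": 0,"grip": 1},{"linear": [0,0,0],"roll": 0,"grip": 1}]'

```text
clock: 13.32
eef_pos: [0.4109, -0.3209, 0.1082]
tcp_rot: [-180.0, -0.0, 9.1]
contact_force: [-0.0, 0.5, 0.2]
gripper_width: 0.0358
```

>>> step_arm --commands '[{"linear": [0,0,-0.3],"roll": 0,"grip": 1},{"linear": [0,0,-0.8],"roll": 0,"grip": 1},{"linear": [0,0,-0.8],"roll": 0,"grip": 1},{"linear": [0,0,-0.8],"roll": 0,"grip": 1},{"linear": [0,0,-0.8],"roll": 0,"grip": 1},{"linear": [0,0,-0.8],"roll": 0,"grip": 1},{"linear": [0,0,-0.3],"roll": 0,"grip": 1},{"linear": [0,0,0],"roll": 0,"grip": 1}]'

```text
clock: 13.98
eef_pos: [0.4116, -0.3213, 0.2251]
tcp_rot: [179.9, -0.1, 9.1]
contact_force: [0.0, 0.1, -1.9]
gripper_width: 0.0358
```

```bash
python3 -c "
from h import *
plan(.465,-.067,.05,9.14)"
```

```text
t13.98 p [ 0.4116 -0.3213  0.2251] rpy [ 1.7988e+02 -1.3000e-01  9.1300e+00] F [ 0.   0.1 -1.9] w0.0358
total tool units [ 3.708 -9.72   6.992] roll units -0.002
```

>>> step_arm --commands '[{"linear": [0.3,-0.6,0],"roll": 0,"grip": 1},{"linear": [0.35,-0.9,0],"roll": 0,"grip": 1},{"linear": [0.35,-0.9,0],"roll": 0,"grip": 1},{"linear": [0.35,-0.9,0],"roll": 0,"grip": 1},{"linear": [0.35,-0.9,0],"roll": 0,"grip": 1},{"linear": [0.35,-0.9,0],"roll": 0,"grip": 1},{"linear": [0.35,-0.9,0.3],"roll": 0,"grip": 1},{"linear": [0.35,-0.9,0.7],"roll": 0,"grip": 1}]'

```text
clock: 14.65
eef_pos: [0.452, -0.1386, 0.1984]
tcp_rot: [180.0, -0.1, 9.1]
contact_force: [1.5, 0.2, -2.1]
gripper_width: 0.0352
```

>>> step_arm --commands '[{"linear": [0.35,-0.9,0.9],"roll": 0,"grip": 1},{"linear": [0.35,-0.9,0.9],"roll": 0,"grip": 1},{"linear": [0.2,-0.7,0.9],"roll": 0,"grip": 1},{"linear": [0.06,-0.22,0.9],"roll": 0,"grip": 1},{"linear": [0,0,0.9],"roll": 0,"grip": 1},{"linear": [0,0,0.9],"roll": 0,"grip": 1},{"linear": [0,0,0.4],"roll": 0,"grip": 1},{"linear": [0,0,0],"roll": 0,"grip": 1}]'

```text
clock: 15.32
eef_pos: [0.4622, -0.0684, 0.0507]
tcp_rot: [-179.9, 0.3, 9.2]
contact_force: [-0.5, 0.3, -0.6]
gripper_width: 0.0354
```

```bash
python3 -c "
from h import *
plan(.465,-.067,.0146,9.14)"
```

```text
t15.32 p [ 0.4622 -0.0684  0.0507] rpy [-179.91    0.26    9.16] F [-0.5  0.3 -0.6] w0.0354
total tool units [ 0.124 -0.035  1.445] roll units 0.003
```

>>> step_arm --commands '[{"linear": [0.03,0,0.3],"roll": 0,"grip": 1},{"linear": [0.03,0,0.4],"roll": 0,"grip": 1},{"linear": [0,0,0.3],"roll": 0,"grip": 1},{"linear": [0,0,0.1],"roll": 0,"grip": 1},{"linear": [0,0,0],"roll": 0,"grip": 1},{"linear": [0,0,0],"roll": 0,"grip": 1},{"linear": [0,0,0],"roll": 0,"grip": 1},{"linear": [0,0,0],"roll": 0,"grip": 1}]'

```text
clock: 15.98
eef_pos: [0.466, -0.0685, 0.0262]
tcp_rot: [180.0, -0.0, 9.1]
contact_force: [0.1, 0.5, -1.2]
gripper_width: 0.0357
```

>>> step_arm --commands '[{"linear": [0,0,0.2],"roll": 0,"grip": 1},{"linear": [0,0,0.1],"roll": 0,"grip": 1},{"linear": [0,0,0.05],"roll": 0,"grip": 1},{"linear": [0,0,0.04],"roll": 0,"grip": 1},{"linear": [0,0,0.04],"roll": 0,"grip": 1},{"linear": [0,0,0],"roll": 0,"grip": 1},{"linear": [0,0,0],"roll": 0,"grip": 1},{"linear": [0,0,0],"roll": 0,"grip": 1}]'

```text
clock: 16.65
eef_pos: [0.4658, -0.0684, 0.015]
tcp_rot: [-180.0, -0.0, 9.1]
contact_force: [-0.1, 0.2, -1.1]
gripper_width: 0.0357
```

>>> step_arm --commands '[{"linear": [0,0,0.02],"roll": 0,"grip": 1},{"linear": [0,0,0.02],"roll": 0,"grip": 1},{"linear": [0,0,0.0],"roll": 0,"grip": 1},{"linear": [0,0,0.0],"roll": 0,"grip": 1},{"linear": [0,0,0.0],"roll": 0,"grip": 1},{"linear": [0,0,0],"roll": 0,"grip": 1},{"linear": [0,0,0],"roll": 0,"grip": 1},{"linear": [0,0,0],"roll": 0,"grip": 1}]'

```text
clock: 17.32
eef_pos: [0.4659, -0.0685, 0.0144]
tcp_rot: [180.0, -0.0, 9.1]
contact_force: [-2.6, 0.5, 9.3]
gripper_width: 0.0355
```

>>> step_arm --commands '[{"linear": [0,0,-0.02],"roll": 0,"grip": 1},{"linear": [0,0,0],"roll": 0,"grip": 1},{"linear": [0,0,0],"roll": 0,"grip": 0.1},{"linear": [0,0,0],"roll": 0,"grip": -0.2},{"linear": [0,0,0],"roll": 0,"grip": -0.5},{"linear": [0,0,0],"roll": 0,"grip": -0.5},{"linear": [0,0,0],"roll": 0,"grip": -0.5},{"linear": [0,0,0],"roll": 0,"grip": -0.5}]'

```text
clock: 17.98
eef_pos: [0.4658, -0.0684, 0.0145]
tcp_rot: [-180.0, -0.0, 9.1]
contact_force: [-0.6, -0.0, 0.5]
gripper_width: 0.0693
```

```bash
python3 -c "
from h import *
plan(.4579,-.3153,.2,9.3)"
```

```text
t17.98 p [ 0.4658 -0.0684  0.0145] rpy [-180.     -0.      9.14] F [-0.6 -0.   0.5] w0.0693
total tool units [-1.878  9.699 -7.421] roll units -0.033
```

>>> step_arm --commands '[{"linear": [0,0,-0.3],"roll": -0.02,"grip": -0.5},{"linear": [0,0,-0.9],"roll": 0,"grip": -0.5},{"linear": [0,0,-0.9],"roll": 0,"grip": -0.5},{"linear": [0,0,-0.9],"roll": 0,"grip": -0.5},{"linear": [0,0.3,-0.9],"roll": 0,"grip": -0.5},{"linear": [-0.1,0.9,-0.9],"roll": 0,"grip": -0.5},{"linear": [-0.2,0.9,-0.9],"roll": 0,"grip": -0.5},{"linear": [-0.2,0.9,-0.9],"roll": 0,"grip": -0.5}]'

```text
clock: 18.65
eef_pos: [0.4652, -0.1451, 0.1814]
tcp_rot: [-180.0, -0.0, 9.3]
contact_force: [0.9, -0.2, 0.7]
gripper_width: 0.0704
```

>>> step_arm --commands '[{"linear": [-0.2,0.9,-0.8],"roll": 0,"grip": -0.5},{"linear": [-0.2,0.9,0],"roll": 0,"grip": -0.5},{"linear": [-0.2,0.9,0],"roll": 0,"grip": -0.5},{"linear": [-0.2,0.9,0],"roll": 0,"grip": -0.5},{"linear": [-0.2,0.9,0],"roll": 0,"grip": -0.5},{"linear": [-0.2,0.9,0],"roll": 0,"grip": -0.5},{"linear": [-0.2,0.9,0],"roll": 0,"grip": -0.5},{"linear": [-0.18,0.4,0],"roll": 0,"grip": -0.5}]'

```text
clock: 19.32
eef_pos: [0.4528, -0.3187, 0.2]
tcp_rot: [180.0, -0.0, 9.1]
contact_force: [-0.1, 0.4, 0.0]
gripper_width: 0.0704
```

>>> step_arm --commands '[{"linear": [0,0,0],"roll": 0,"grip": -0.5},{"linear": [0,0,0],"roll": 0,"grip": -0.5},{"linear": [0,0,0],"roll": 0,"grip": -0.5},{"linear": [0,0,0],"roll": 0,"grip": -0.5},{"linear": [0,0,0],"roll": 0,"grip": -0.5},{"linear": [0,0,0],"roll": 0,"grip": -0.5},{"linear": [0,0,0],"roll": 0,"grip": -0.5},{"linear": [0,0,0],"roll": 0,"grip": -0.5}]'

```text
clock: 19.98
eef_pos: [0.4535, -0.3159, 0.1996]
tcp_rot: [-180.0, -0.0, 9.3]
contact_force: [-0.0, -0.0, -1.1]
gripper_width: 0.07
```

```bash
python3 -c "
from h import *
grab('wrist','w8');plan(.4579,-.3153,.072,9.25)"
```

```text
t20.03 p [ 0.4534 -0.316   0.1995] rpy [-180.     -0.      9.25] F [ 0.3  0.3 -0.8] w0.0703
total tool units [1.820e-01 2.000e-03 5.101e+00] roll units -0.0
```

View pics/w8.png

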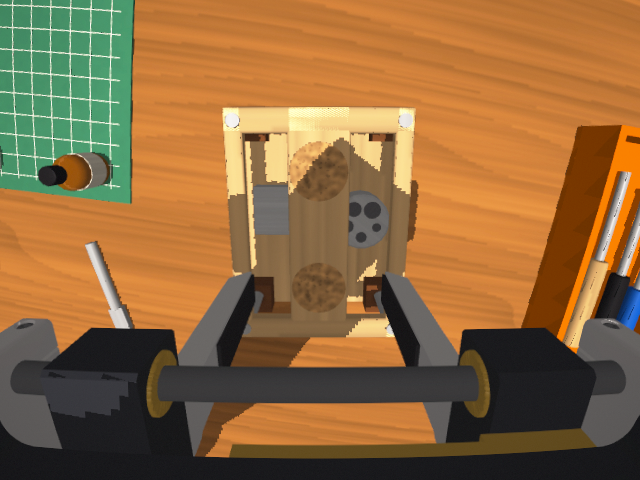

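The wrist view shows the bare plank with cork discs at (320,171) and (318,287), plus the front post tops at (232,120) and (405,120).

```bash
python3 -c "
from h import *
d=load('w8')
a=onz(d,(320,170.5),.097);b=onz(d,(318.2,287),.097);print(a,b,(a+b)/2,np.degrees(np.arctan2(*(a-b)[1::-1])))
a=onz(d,(231.8,119.8),.097);b=onz(d,(405.2,119.5),.097);print(a,b,(a+b)/2-.09*np.array([.987,.161,0]),np.degrees(np.arctan2((b-a)[0],-(b-a)[1])))
print(onz(d,(365.5,219),.04))
"
```

```text
[ 0.50833944 -0.3081643   0.097     ] [ 0.40917742 -0.32297418  0.097     ] [ 0.45875843 -0.31556924  0.097     ] 8.494359574131183
[ 0.53593598 -0.23442054  0.097     ] [ 0.55783791 -0.36681924  0.097     ] [ 0.45805695 -0.31510989  0.097     ] 9.39303838268343
[ 0.46425789 -0.36160868  0.04      ]
```

>>> step_arm --commands '[{"linear": [0.1,0,0.3],"roll": 0,"grip": -0.5},{"linear": [0.09,0,0.8],"roll": 0,"grip": -0.5},{"linear": [0,0,0.9],"roll": 0,"grip": -0.5},{"linear": [0,0,0.9],"roll": 0,"grip": -0.5},{"linear": [0,0,0.8],"roll": 0,"grip": -0.5},{"linear": [0,0,0.7],"roll": 0,"grip": -0.5},{"linear": [0,0,0.5],"roll": 0,"grip": -0.5},{"linear": [0,0,0.2],"roll": 0,"grip": -0.5}]'

```text
clock: 20.7
eef_pos: [0.4571, -0.3146, 0.0696]
tcp_rot: [-179.9, 0.1, 9.2]
contact_force: [-0.0, 0.2, 0.6]
gripper_width: 0.0705
```

>>> step_arm --commands '[{"linear": [0,0,0],"roll": 0,"grip": -0.5},{"linear": [0,0,0],"roll": 0,"grip": -0.5},{"linear": [0,0,0],"roll": 0,"grip": -0.3},{"linear": [0,0,0],"roll": 0,"grip": -0.15},{"linear": [0,0,0],"roll": 0,"grip": -0.1},{"linear": [0,0,0],"roll": 0,"grip": -0.1},{"linear": [0,0,0],"roll": 0,"grip": -0.1},{"linear": [0,0,0],"roll": 0,"grip": -0.1}]'

```text
clock: 21.37
eef_pos: [0.4581, -0.3154, 0.0722]
tcp_rot: [180.0, -0.0, 9.2]
contact_force: [-0.3, -0.0, 0.2]
gripper_width: 0.0516
```

```bash
python3 -c "
from h import *
st();grab('side','e9');grab('wrist','w9')
crop('e9',365,70,150,125,5,'c11')"
```

```text
t21.37 p [ 0.4581 -0.3154  0.0722] rpy [ 1.7999e+02 -2.0000e-02  9.2300e+00] F [-0.3 -0.   0.2] w0.0516
```

View pics/c11.png

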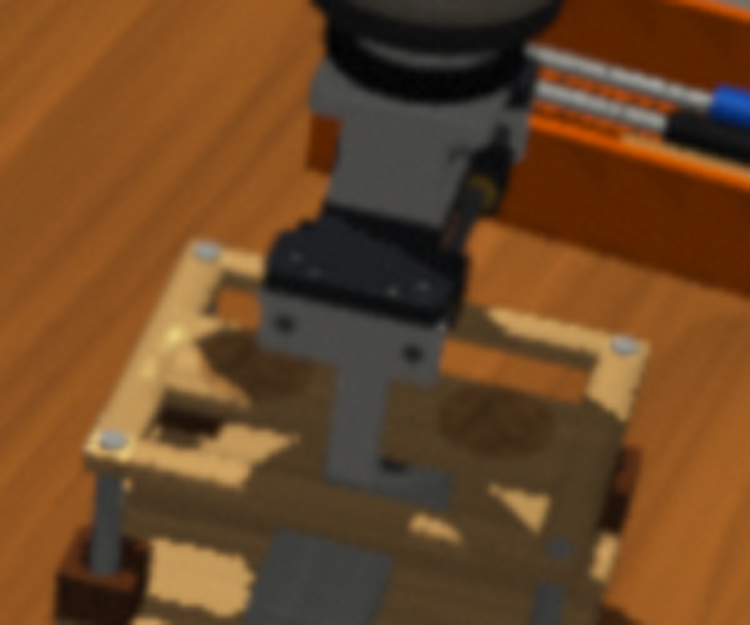

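View pics/w9.png

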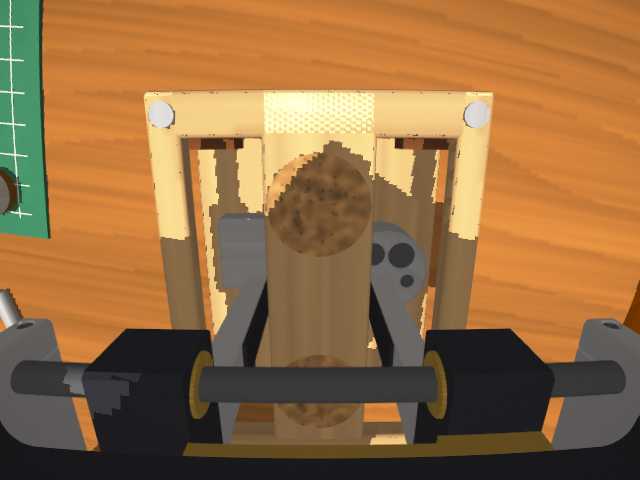

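The fingers sit in both slots around the plank, with the front posts at (161,114) and (477,114). Closing on the plank.

>>> step_arm --commands '[{"linear": [0,0,0],"roll": 0,"grip": 0},{"linear": [0,0,0],"roll": 0,"grip": 1},{"linear": [0,0,0],"roll": 0,"grip": 1},{"linear": [0,0,0],"roll": 0,"grip": 1},{"linear": [0,0,0],"roll": 0,"grip": 1},{"linear": [0,0,0],"roll": 0,"grip": 1},{"linear": [0,0,0],"roll": 0,"grip": 1},{"linear": [0,0,0],"roll": 0,"grip": 1}]'

```text
clock: 22.13
eef_pos: [0.458, -0.3153, 0.072]
tcp_rot: [-180.0, -0.0, 9.2]
contact_force: [-0.7, 1.2, 1.9]
gripper_width: 0.0496
```

```bash
python3 -c "
from h import *
st();d=grab('wrist','w10');a=onz(d,(161,114),.097);b=onz(d,(477,114),.097);print(a,b,(a+b)/2-.09*np.array([.987,.161,0]),np.degrees(np.arctan2((b-a)[0],-(b-a)[1])))"
```

```text
t22.13 p [ 0.458  -0.3153  0.072 ] rpy [-179.99   -0.      9.24] F [-0.7  1.2  1.9] w0.0496
[ 0.53609316 -0.23429391  0.097     ] [ 0.55783591 -0.36731711  0.097     ] [ 0.45813453 -0.31529551  0.097     ] 9.282953658130175
```

View pics/w10.png

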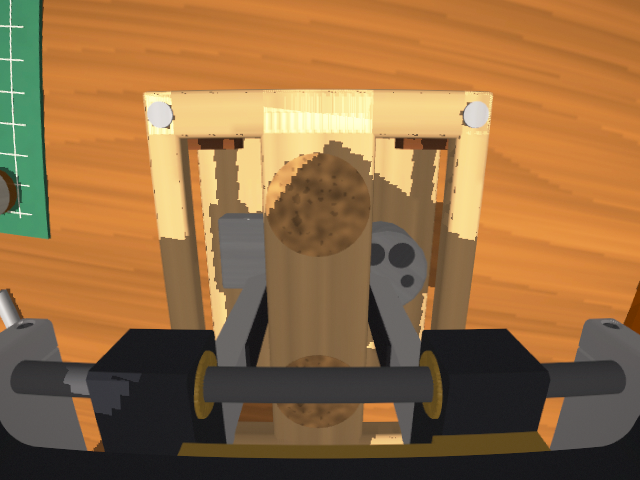

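>>> step_arm --commands '[{"linear": [0,0,-0.1],"roll": 0,"grip": 1},{"linear": [0,0,-0.2],"roll": 0,"grip": 1},{"linear": [0,0,-0.3],"roll": 0,"grip": 1},{"linear": [0,0,-0.4],"roll": 0,"grip": 1},{"linear": [0,0,-0.4],"roll": 0,"grip": 1},{"linear": [0,0,-0.4],"roll": 0,"grip": 1},{"linear": [0,0,-0.4],"roll": 0,"grip": 1},{"linear": [0,0,-0.4],"roll": 0,"grip": 1}]'

```text
clock: 22.85
eef_pos: [0.4581, -0.3155, 0.1384]
tcp_rot: [180.0, -0.0, 9.2]
contact_force: [-0.6, 1.3, -4.3]
gripper_width: 0.0497
```

>>> step_arm --commands '[{"linear": [0,0,-0.5],"roll": 0,"grip": 1},{"linear": [0,0,-0.6],"roll": 0,"grip": 1},{"linear": [0,0,-0.6],"roll": 0,"grip": 1},{"linear": [0,0,-0.4],"roll": 0,"grip": 1},{"linear": [0,0,-0.2],"roll": 0,"grip": 1},{"linear": [0,0,0],"roll": 0,"grip": 1},{"linear": [0,0,0],"roll": 0,"grip": 1},{"linear": [0,0,0],"roll": 0,"grip": 1}]'

```text
clock: 23.52
eef_pos: [0.4576, -0.3152, 0.1937]
tcp_rot: [-180.0, 0.0, 9.2]
contact_force: [0.1, -0.2, -3.9]
gripper_width: 0.0499
```

```bash
python3 -c "
from h import *
plan(.617,.004,.19,2.2);grab('side','e11');grab('wrist','w11')
crop('e11',340,60,180,150,4,'c12')"
```

```text
t23.52 p [ 0.4576 -0.3152  0.1937] rpy [-1.7996e+02  5.0000e-02  9.2300e+00] F [ 0.1 -0.2 -3.9] w0.0499
total tool units [  8.341 -11.579   0.151] roll units 1.407
```

View pics/c12.png

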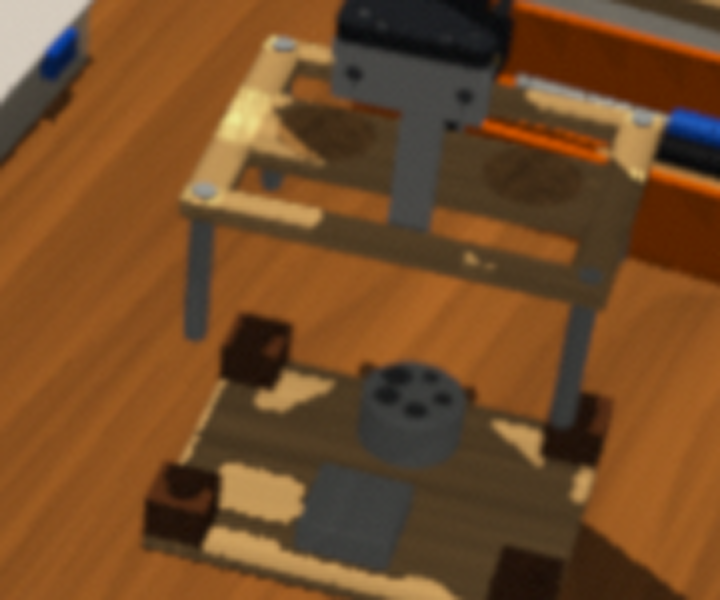

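View pics/w11.png

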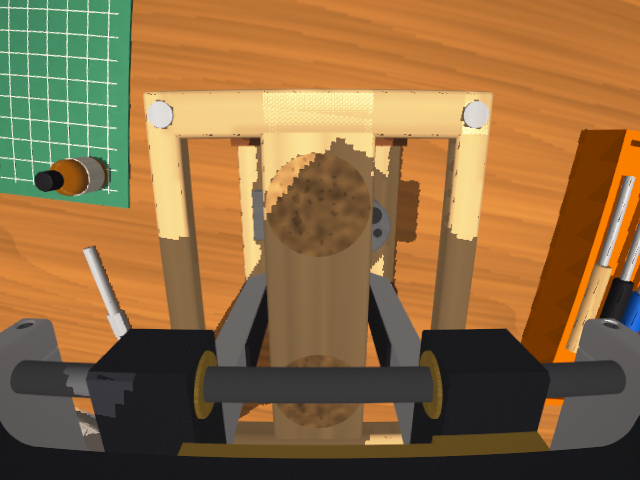

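>>> step_arm --commands '[{"linear": [0.3,-0.3,0],"roll": 0,"grip": 1},{"linear": [0.6,-0.6,0],"roll": 0,"grip": 1},{"linear": [0.7,-0.7,0],"roll": 0,"grip": 1},{"linear": [0.7,-0.7,0],"roll": 0,"grip": 1},{"linear": [0.7,-0.7,0],"roll": 0,"grip": 1},{"linear": [0.7,-0.7,0],"roll": 0,"grip": 1},{"linear": [0.7,-0.7,0],"roll": 0,"grip": 1},{"linear": [0.7,-0.7,0],"roll": 0,"grip": 1}]'

```text
clock: 24.28
eef_pos: [0.5641, -0.1672, 0.1941]
tcp_rot: [-180.0, 0.0, 9.3]
contact_force: [1.4, 0.2, -3.8]
gripper_width: 0.0497
```

>>> step_arm --commands '[{"linear": [0.6,-0.7,0],"roll": 0,"grip": 1},{"linear": [0.6,-0.7,0],"roll": 0,"grip": 1},{"linear": [0.5,-0.7,0],"roll": 0,"grip": 1},{"linear": [0.5,-0.7,0],"roll": 0,"grip": 1},{"linear": [0.4,-0.7,0],"roll": 0,"grip": 1},{"linear": [0.3,-0.7,0],"roll": 0,"grip": 1},{"linear": [0.2,-0.7,0],"roll": 0,"grip": 1},{"linear": [0.1,-0.7,0],"roll": 0,"grip": 1}]'

```text
clock: 24.95
eef_pos: [0.6202, -0.016, 0.1939]
tcp_rot: [-180.0, 0.0, 9.3]
contact_force: [0.0, 0.4, -4.1]
gripper_width: 0.0497
```

>>> step_arm --commands '[{"linear": [0,-0.5,0],"roll": 0.2,"grip": 1},{"linear": [0,-0.3,0],"roll": 0.4,"grip": 1},{"linear": [0,0,0],"roll": 0.4,"grip": 1},{"linear": [0,0,0],"roll": 0.3,"grip": 1},{"linear": [0,0,0],"roll": 0.1,"grip": 1},{"linear": [0,0,0],"roll": 0,"grip": 1},{"linear": [0,0,0],"roll": 0,"grip": 1},{"linear": [0,0,0],"roll": 0,"grip": 1}]'

```text
clock: 25.62
eef_pos: [0.6168, 0.0015, 0.1944]
tcp_rot: [-180.0, 0.0, 2.3]
contact_force: [-0.7, 0.1, -3.6]
gripper_width: 0.0498
```

```bash
python3 -c "
from h import *
plan(.617,.004,.067,2.2);grab('wrist','w12');grab('side','e12')"
```

```text
t25.62 p [0.6168 0.0015 0.1944] rpy [-1.80e+02  1.00e-02  2.25e+00] F [-0.7  0.1 -3.6] w0.0498
total tool units [ 0.012 -0.1    5.096] roll units 0.01
```

View pics/w12.png

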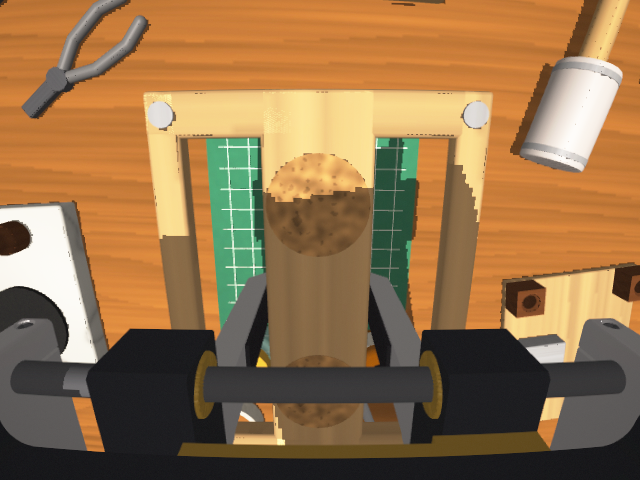

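View pics/e12.png

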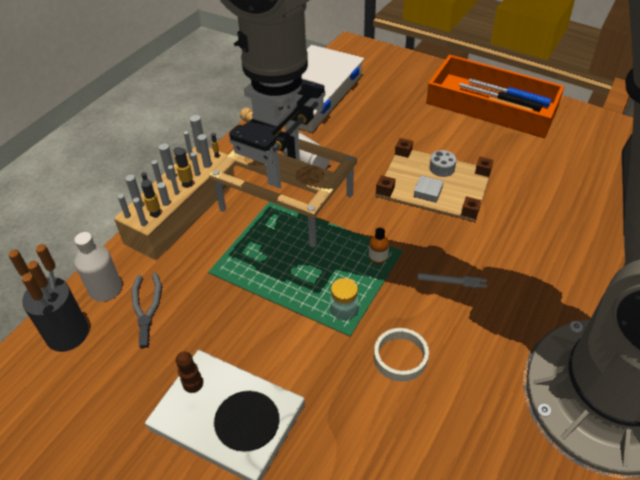

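The deck hangs level over the mat, with jar and bottle clear at (343,298) and (379,247) in the side view. Lowering.

>>> step_arm --commands '[{"linear": [0,-0.05,0.3],"roll": 0,"grip": 1},{"linear": [0,-0.05,0.6],"roll": 0,"grip": 1},{"linear": [0,0,0.7],"roll": 0,"grip": 1},{"linear": [0,0,0.7],"roll": 0,"grip": 1},{"linear": [0,0,0.7],"roll": 0,"grip": 1},{"linear": [0,0,0.7],"roll": 0,"grip": 1},{"linear": [0,0,0.6],"roll": 0,"grip": 1},{"linear": [0,0,0.4],"roll": 0,"grip": 1}]'

```text
clock: 26.38
eef_pos: [0.6158, 0.0042, 0.0749]
tcp_rot: [-180.0, 0.1, 2.2]
contact_force: [0.4, 0.6, -5.2]
gripper_width: 0.0501
```

>>> step_arm --commands '[{"linear": [0,0,0.1],"roll": 0,"grip": 1},{"linear": [0,0,0.1],"roll": 0,"grip": 1},{"linear": [0,0,0.05],"roll": 0,"grip": 1},{"linear": [0,0,0],"roll": 0,"grip": 1},{"linear": [0,0,0],"roll": 0,"grip": 1},{"linear": [0,0,0],"roll": 0,"grip": 1},{"linear": [0,0,0],"roll": 0,"grip": 1},{"linear": [0,0,0],"roll": 0,"grip": 1}]'

```text
clock: 27.05
eef_pos: [0.6169, 0.0042, 0.0711]
tcp_rot: [-180.0, -0.0, 2.2]
contact_force: [-0.2, 0.5, -4.7]
gripper_width: 0.0498
```

>>> step_arm --commands '[{"linear": [0,0,0.08],"roll": 0,"grip": 1},{"linear": [0,0,0.06],"roll": 0,"grip": 1},{"linear": [0,0,0.04],"roll": 0,"grip": 1},{"linear": [0,0,0.02],"roll": 0,"grip": 1},{"linear": [0,0,0],"roll": 0,"grip": 1},{"linear": [0,0,0],"roll": 0,"grip": 1},{"linear": [0,0,0],"roll": 0,"grip": 1},{"linear": [0,0,0],"roll": 0,"grip": 1}]'

```text
clock: 27.72
eef_pos: [0.6168, 0.0042, 0.0658]
tcp_rot: [-180.0, -0.0, 2.2]
contact_force: [-0.2, 0.6, -3.4]
gripper_width: 0.0498
```

>>> step_arm --commands '[{"linear": [0,0,0.03],"roll": 0,"grip": 1},{"linear": [0,0,0.02],"roll": 0,"grip": 1},{"linear": [0,0,0],"roll": 0,"grip": 1},{"linear": [0,0,0],"roll": 0,"grip": 1},{"linear": [0,0,0],"roll": 0,"grip": 1},{"linear": [0,0,0],"roll": 0,"grip": 1},{"linear": [0,0,0],"roll": 0,"grip": 1},{"linear": [0,0,0],"roll": 0,"grip": 1}]'

```text
clock: 28.38
eef_pos: [0.617, 0.0042, 0.0649]
tcp_rot: [180.0, -0.0, 2.2]
contact_force: [-2.9, -0.4, 6.0]
gripper_width: 0.0496
```

>>> step_arm --commands '[{"linear": [0,0,-0.02],"roll": 0,"grip": 1},{"linear": [0,0,0],"roll": 0,"grip": -0.1},{"linear": [0,0,0],"roll": 0,"grip": -0.3},{"linear": [0,0,0],"roll": 0,"grip": -0.5},{"linear": [0,0,0],"roll": 0,"grip": -0.5},{"linear": [0,0,0],"roll": 0,"grip": -0.5},{"linear": [0,0,0],"roll": 0,"grip": -0.5},{"linear": [0,0,0],"roll": 0,"grip": -0.5}]'

```text
clock: 29.05
eef_pos: [0.6168, 0.0042, 0.065]
tcp_rot: [-180.0, -0.0, 2.2]
contact_force: [0.2, 0.4, 0.1]
gripper_width: 0.0706
```

```bash
python3 -c "
from h import *
grab('wrist','w13');grab('scene','s13');plan(.465,-.36,.25,9.2)"
```

```text
t29.15 p [0.6167 0.0042 0.065 ] rpy [-180.      0.      2.24] F [0.4 0.3 0.9] w0.0706
total tool units [-6.633 14.32  -7.402] roll units -1.392
```

View pics/w13.png

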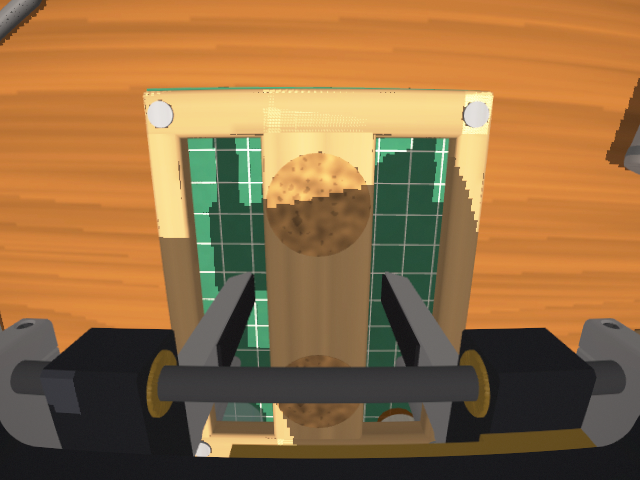

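View pics/s13.png

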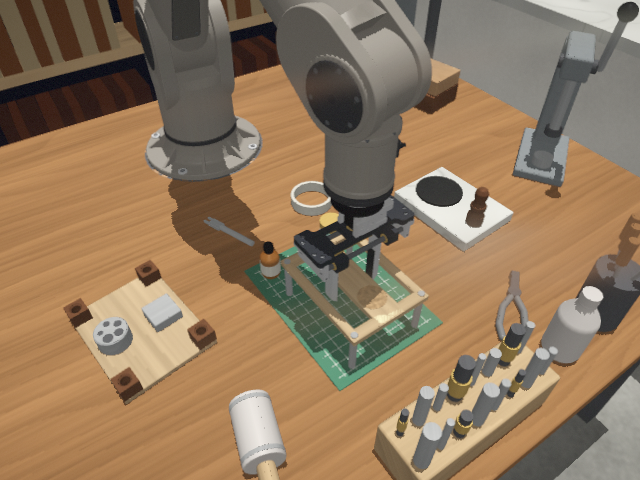

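The deck stands on the mat with all posts on it, and jar and bottle stand at its near side. Next, the anvil.

>>> step_arm --commands '[{"linear": [0,0,-0.4],"roll": 0,"grip": -0.5},{"linear": [0,0,-0.9],"roll": 0,"grip": -0.5},{"linear": [0,0,-0.9],"roll": 0,"grip": -0.5},{"linear": [0,0,-0.9],"roll": 0,"grip": -0.5},{"linear": [-0.2,0.4,-0.9],"roll": 0,"grip": -0.5},{"linear": [-0.4,0.9,-0.9],"roll": 0,"grip": -0.5},{"linear": [-0.4,0.9,-0.9],"roll": 0,"grip": -0.5},{"linear": [-0.4,0.9,-0.9],"roll": 0,"grip": -0.5}]'

```text
clock: 29.82
eef_pos: [0.5842, -0.0752, 0.2344]
tcp_rot: [-180.0, -0.0, 2.3]
contact_force: [1.2, -0.4, -0.7]
gripper_width: 0.0704
```

>>> step_arm --commands '[{"linear": [-0.4,0.9,-0.8],"roll": 0,"grip": -0.5},{"linear": [-0.4,0.9,0],"roll": 0,"grip": -0.5},{"linear": [-0.4,0.9,0],"roll": 0,"grip": -0.5},{"linear": [-0.4,0.9,0],"roll": 0,"grip": -0.5},{"linear": [-0.4,0.9,0],"roll": 0,"grip": -0.5},{"linear": [-0.4,0.9,0],"roll": 0,"grip": -0.5},{"linear": [-0.4,0.9,0],"roll": 0,"grip": -0.5},{"linear": [-0.4,0.9,0],"roll": 0,"grip": -0.5}]'

```text
clock: 30.48
eef_pos: [0.5113, -0.2585, 0.2535]
tcp_rot: [180.0, -0.0, 2.2]
contact_force: [-0.0, 0.8, 0.2]
gripper_width: 0.0703
```

>>> step_arm --commands '[{"linear": [-0.4,0.9,0],"roll": 0,"grip": -0.5},{"linear": [-0.4,0.9,0],"roll": 0,"grip": -0.5},{"linear": [-0.4,0.9,0],"roll": 0,"grip": -0.5},{"linear": [-0.4,0.9,0],"roll": 0,"grip": -0.5},{"linear": [-0.4,0.4,0],"roll": -0.7,"grip": -0.5},{"linear": [0,0,0],"roll": -0.69,"grip": -0.5},{"linear": [0,0,0],"roll": 0,"grip": -0.6},{"linear": [0,0,0],"roll": 0,"grip": -0.6}]'

```text
clock: 31.15
eef_pos: [0.4659, -0.3592, 0.2531]
tcp_rot: [-180.0, -0.0, 9.1]
contact_force: [-0.1, 0.8, 0.2]
gripper_width: 0.0752
```

>>> step_arm --commands '[{"linear": [0,0,0],"roll": 0,"grip": -0.6},{"linear": [0,0,0],"roll": 0,"grip": -0.6},{"linear": [0,0,0],"roll": 0,"grip": -0.6},{"linear": [0,0,0],"roll": 0,"grip": -0.6},{"linear": [0,0,0],"roll": 0,"grip": -0.6},{"linear": [0,0,0],"roll": 0,"grip": -0.6},{"linear": [0,0,0],"roll": 0,"grip": -0.6},{"linear": [0,0,0],"roll": 0,"grip": -0.6}]'

```text
clock: 31.82
eef_pos: [0.4658, -0.3595, 0.2525]
tcp_rot: [-180.0, 0.0, 9.2]
contact_force: [0.3, 0.5, -0.2]
gripper_width: 0.0751
```

```bash
python3 -c "
from h import *
grab('wrist','w14');plan(.464,-.3595,.0145,9.24);crop('w14',200,80,240,200,3,'c14')"
```

```text
t31.87 p [ 0.4658 -0.3595  0.2525] rpy [-180.     -0.      9.19] F [ 0.8 -0.5  0.3] w0.0751
total tool units [-7.300e-02 -9.000e-03  9.519e+00] roll units -0.011
```

View pics/c14.png

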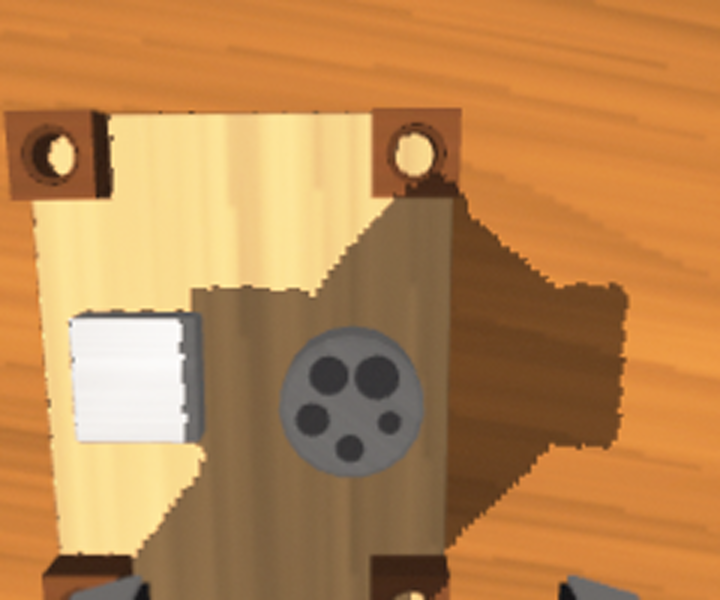

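```bash
python3 -c "
from h import *
d=load('w14')
C=lambda p:(p[0]/3+200-.33,p[1]/3+80-.33)
a=onz(d,C((352,398)),.04);print(a)
print(onz(d,C((281,398)),.04),onz(d,C((424,398)),.04),onz(d,C((352,326)),.04),onz(d,C((352,470)),.04))
a=onz(d,C((50,155)),.035);b=onz(d,C((416,153)),.035);print(a,b,(a+b)/2-.09*np.array([.987,.161,0]),np.degrees(np.arctan2((b-a)[0],-(b-a)[1])),np.linalg.norm(a-b))
for p in[(8,113),(95,110),(95,197),(10,199),(372,110),(461,109),(461,196),(372,195)]: print(onz(d,C(p),.035))
"
```

```text
[ 0.46491216 -0.35810327  0.04      ]
[ 0.46059067 -0.33142967  0.04      ] [ 0.469313   -0.38514654  0.04      ] [ 0.49196727 -0.35372673  0.04      ] [ 0.43687515 -0.3626381   0.04      ]
[ 0.53592371 -0.23452075  0.035     ] [ 0.55744336 -0.36673314  0.035     ] [ 0.45785354 -0.31511694  0.035     ] 9.244720904906917 0.1339522741265091
[ 0.54842041 -0.21780019  0.035     ]
[ 0.55415036 -0.24929927  0.035     ]
[ 0.52346198 -0.25252793  0.035     ]
[ 0.51797803 -0.22117435  0.035     ]
[ 0.56968865 -0.34845136  0.035     ]
[ 0.57526756 -0.38010567  0.035     ]
[ 0.54508496 -0.38572295  0.035     ]
[ 0.54012565 -0.35336667  0.035     ]
```

>>> step_arm --commands '[{"linear": [-0.03,-0.05,0.5],"roll": 0,"grip": -0.6},{"linear": [0,0,0.9],"roll": 0,"grip": -0.6},{"linear": [0,0,0.9],"roll": 0,"grip": -0.6},{"linear": [0,0,0.9],"roll": 0,"grip": -0.6},{"linear": [0,0,0.9],"roll": 0,"grip": -0.6},{"linear": [0,0,0.9],"roll": 0,"grip": -0.6},{"linear": [0,0,0.9],"roll": 0,"grip": -0.6},{"linear": [0,0,0.9],"roll": 0,"grip": -0.6}]'

```text
clock: 32.53
eef_pos: [0.4649, -0.3584, 0.0815]
tcp_rot: [180.0, -0.0, 9.2]
contact_force: [0.5, -0.5, -0.3]
gripper_width: 0.0751
```

>>> step_arm --commands '[{"linear": [0,0,0.7],"roll": 0,"grip": -0.6},{"linear": [0,0,0.5],"roll": 0,"grip": -0.6},{"linear": [0,0,0.4],"roll": 0,"grip": -0.6},{"linear": [0,0,0.3],"roll": 0,"grip": -0.6},{"linear": [0,0,0.2],"roll": 0,"grip": -0.6},{"linear": [0,0,0.1],"roll": 0,"grip": -0.6},{"linear": [0,0,0],"roll": 0,"grip": -0.6},{"linear": [0,0,0],"roll": 0,"grip": -0.6}]'

```text
clock: 33.2
eef_pos: [0.4652, -0.3585, 0.028]
tcp_rot: [180.0, -0.0, 9.2]
contact_force: [0.2, -0.4, 0.3]
gripper_width: 0.075
```

```bash
python3 -c "
from h import *
grab('wrist','w15');plan(.4649,-.3582,.0145,9.24)"
```

```text
t33.25 p [ 0.4652 -0.3586  0.0281] rpy [ 1.7997e+02 -4.0000e-02  9.1900e+00] F [-0.4 -0.5 -0.6] w0.0753
total tool units [-0.012 -0.017  0.545] roll units -0.011
```

View pics/w15.png

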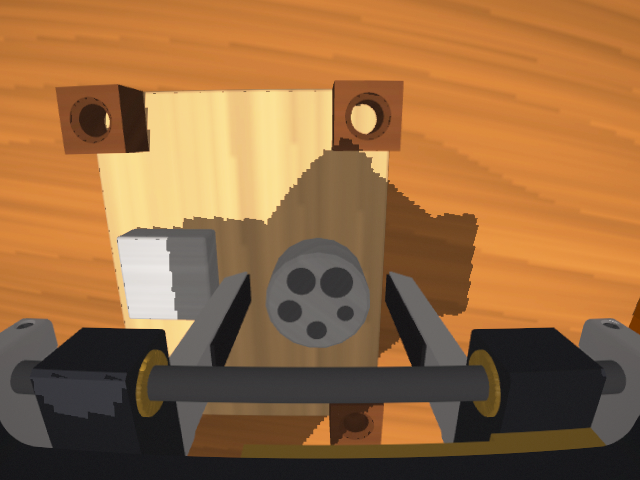

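The anvil is centred between the fingers at (318,293), clear of the block. Going down the last 13 mm and gripping.

>>> step_arm --commands '[{"linear": [0,0,0.2],"roll": 0,"grip": -0.6},{"linear": [0,0,0.2],"roll": 0,"grip": -0.6},{"linear": [0,0,0.1],"roll": 0,"grip": -0.6},{"linear": [0,0,0.04],"roll": 0,"grip": -0.6},{"linear": [0,0,0],"roll": 0,"grip": -0.6},{"linear": [0,0,0],"roll": 0,"grip": -0.6},{"linear": [0,0,0],"roll": 0,"grip": 0},{"linear": [0,0,0],"roll": 0,"grip": 1}]'

```text
clock: 33.92
eef_pos: [0.465, -0.3584, 0.0141]
tcp_rot: [180.0, -0.0, 9.2]
contact_force: [-0.7, 0.6, -0.3]
gripper_width: 0.0652
```

>>> step_arm --commands '[{"linear": [0,0,0],"roll": 0,"grip": 1},{"linear": [0,0,0],"roll": 0,"grip": 1},{"linear": [0,0,0],"roll": 0,"grip": 1},{"linear": [0,0,0],"roll": 0,"grip": 1},{"linear": [0,0,0],"roll": 0,"grip": 1},{"linear": [0,0,0],"roll": 0,"grip": 1},{"linear": [0,0,0],"roll": 0,"grip": 1},{"linear": [0,0,0],"roll": 0,"grip": 1}]'

```text
clock: 34.58
eef_pos: [0.465, -0.3584, 0.0141]
tcp_rot: [180.0, -0.0, 9.2]
contact_force: [-0.5, 0.5, 3.4]
gripper_width: 0.0555
```

>>> step_arm --commands '[{"linear": [0,0,-0.2],"roll": 0,"grip": 1},{"linear": [0,0,-0.4],"roll": 0,"grip": 1},{"linear": [0,0,-0.6],"roll": 0,"grip": 1},{"linear": [0,0,-0.8],"roll": 0,"grip": 1},{"linear": [0,0,-0.8],"roll": 0,"grip": 1},{"linear": [0,0,-0.8],"roll": 0,"grip": 1},{"linear": [0,0,-0.8],"roll": 0,"grip": 1},{"linear": [0,0,-0.8],"roll": 0,"grip": 1}]'

```text
clock: 35.25
eef_pos: [0.4645, -0.358, 0.1455]
tcp_rot: [-180.0, 0.0, 9.2]
contact_force: [0.2, -0.7, -4.9]
gripper_width: 0.0554
```

```bash
python3 -c "
from h import *
plan(.483,.336,.22,9.24)"
```

```text
t35.25 p [ 0.4645 -0.358   0.1455] rpy [-1.7998e+02  1.0000e-02  9.1900e+00] F [ 0.2 -0.7 -4.9] w0.0554
total tool units [  5.165 -27.287  -2.971] roll units -0.01
```

>>> step_arm --commands '[{"linear": [0.17,-0.4,-0.7],"roll": 0,"grip": 1},{"linear": [0.17,-0.8,-0.7],"roll": 0,"grip": 1},{"linear": [0.17,-0.9,-0.7],"roll": 0,"grip": 1},{"linear": [0.17,-0.9,-0.6],"roll": 0,"grip": 1},{"linear": [0.17,-0.9,-0.2],"roll": 0,"grip": 1},{"linear": [0.17,-0.9,0],"roll": 0,"grip": 1},{"linear": [0.17,-0.9,0],"roll": 0,"grip": 1},{"linear": [0.17,-0.9,0],"roll": 0,"grip": 1}]'

```text
clock: 35.92
eef_pos: [0.4715, -0.1888, 0.2171]
tcp_rot: [180.0, 0.0, 9.2]
contact_force: [0.4, 0.1, -5.5]
gripper_width: 0.0554
```

>>> step_arm --commands '[{"linear": [0.17,-0.9,0],"roll": 0,"grip": 1},{"linear": [0.17,-0.9,0],"roll": 0,"grip": 1},{"linear": [0.17,-0.9,0],"roll": 0,"grip": 1},{"linear": [0.17,-0.9,0],"roll": 0,"grip": 1},{"linear": [0.17,-0.9,0],"roll": 0,"grip": 1},{"linear": [0.17,-0.9,0],"roll": 0,"grip": 1},{"linear": [0.17,-0.9,0],"roll": 0,"grip": 1},{"linear": [0.17,-0.9,0],"roll": 0,"grip": 1}]'

```text
clock: 36.58
eef_pos: [0.4762, -0.0059, 0.217]
tcp_rot: [180.0, 0.0, 9.2]
contact_force: [0.9, 0.4, -5.4]
gripper_width: 0.0554
```

>>> step_arm --commands '[{"linear": [0.17,-0.9,0],"roll": 0,"grip": 1},{"linear": [0.17,-0.9,0],"roll": 0,"grip": 1},{"linear": [0.17,-0.9,0],"roll": 0,"grip": 1},{"linear": [0.17,-0.9,0],"roll": 0,"grip": 1},{"linear": [0.17,-0.9,0],"roll": 0,"grip": 1},{"linear": [0.17,-0.9,0],"roll": 0,"grip": 1},{"linear": [0.17,-0.9,0],"roll": 0,"grip": 1},{"linear": [0.17,-0.9,0],"roll": 0,"grip": 1}]'

```text
clock: 37.25
eef_pos: [0.4812, 0.177, 0.217]
tcp_rot: [180.0, 0.0, 9.2]
contact_force: [0.1, 0.7, -5.0]
gripper_width: 0.0553
```

>>> step_arm --commands '[{"linear": [0.17,-0.9,0],"roll": 0,"grip": 1},{"linear": [0.17,-0.9,0],"roll": 0,"grip": 1},{"linear": [0.17,-0.9,0],"roll": 0,"grip": 1},{"linear": [0.17,-0.9,0],"roll": 0,"grip": 1},{"linear": [0.17,-0.8,0],"roll": 0,"grip": 1},{"linear": [0.1,-0.6,0],"roll": 0,"grip": 1},{"linear": [0,-0.3,0],"roll": 0,"grip": 1},{"linear": [0,0,0],"roll": 0,"grip": 1}]'

```text
clock: 37.92
eef_pos: [0.4831, 0.3121, 0.2167]
tcp_rot: [-180.0, 0.0, 9.3]
contact_force: [-0.6, -0.7, -5.5]
gripper_width: 0.0553
```

>>> step_arm --commands '[{"linear": [0,0,0],"roll": 0,"grip": 1},{"linear": [0,0,0],"roll": 0,"grip": 1},{"linear": [0,0,0],"roll": 0,"grip": 1},{"linear": [0,0,0],"roll": 0,"grip": 1},{"linear": [0,0,0],"roll": 0,"grip": 1},{"linear": [0,0,0],"roll": 0,"grip": 1},{"linear": [0,0,0],"roll": 0,"grip": 1},{"linear": [0,0,0],"roll": 0,"grip": 1}]'

```text
clock: 38.58
eef_pos: [0.4841, 0.3107, 0.2165]
tcp_rot: [-180.0, -0.0, 9.2]
contact_force: [0.7, -0.6, -5.4]
gripper_width: 0.0556
```

```bash
python3 -c "
from h import *
plan(.483,.336,.12,9.24);grab('wrist','w16');grab('scene','s16');grab('side','e16')"
```

```text
t38.58 p [0.4841 0.3107 0.2165] rpy [-180.     -0.      9.18] F [ 0.7 -0.6 -5.4] w0.0556
total tool units [ 0.119 -1.004  3.862] roll units -0.012
```

View pics/w16.png

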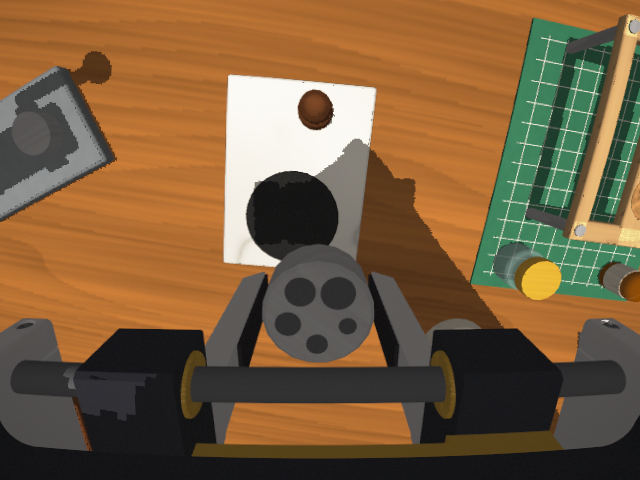

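View pics/s16.png

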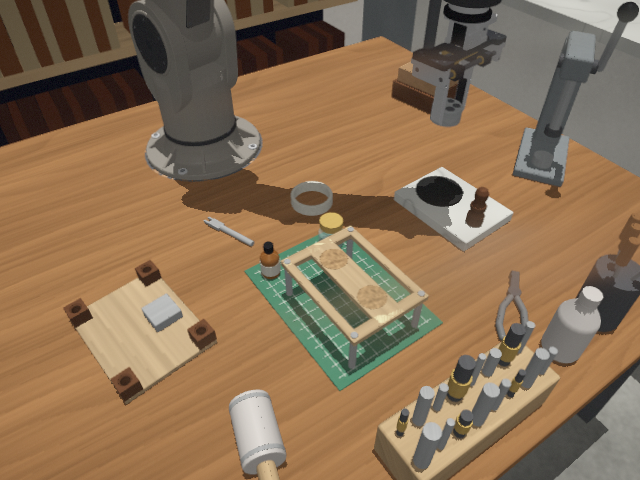

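```bash
python3 -c "
from h import *
d=load('w16')
f=lambda p,z=.03:onz(d,p,z)[:2].round(4)
print(f((292.5,216)),'L',f((246.5,214)),'R',f((338.5,217)),'T',f((292.5,171)),'B',f((292.5,261)))
print([f(p,.025) for p in[(229,75),(376,89),(224,263)]])
"
```

```text
[0.4802 0.338 ] L [0.4745 0.387 ] R [0.487  0.2893] T [0.5273 0.3448] B [0.4298 0.3309]
[array([0.6107, 0.4211]), array([0.6207, 0.2746]), array([0.4131, 0.4072])]
```

```bash
python3 -c "
from h import *
plan(.480,.3375,.06)"
```

```text
t38.73 p [0.484  0.3108 0.2165] rpy [-180.      0.      9.19] F [-0.6 -0.3 -5. ] w0.0556
total tool units [ 0.012 -1.081  6.26 ] roll units None
```

>>> step_arm --commands '[{"linear": [0,-0.3,0.3],"roll": 0,"grip": 1},{"linear": [0.01,-0.5,0.6],"roll": 0,"grip": 1},{"linear": [0,-0.28,0.9],"roll": 0,"grip": 1},{"linear": [0,0,0.9],"roll": 0,"grip": 1},{"linear": [0,0,0.9],"roll": 0,"grip": 1},{"linear": [0,0,0.9],"roll": 0,"grip": 1},{"linear": [0,0,0.7],"roll": 0,"grip": 1},{"linear": [0,0,0.5],"roll": 0,"grip": 1}]'

```text
clock: 39.4
eef_pos: [0.479, 0.3376, 0.0717]
tcp_rot: [180.0, 0.1, 9.2]
contact_force: [0.3, -0.2, -5.6]
gripper_width: 0.0557
```

>>> step_arm --commands '[{"linear": [0,0,0.3],"roll": 0,"grip": 1},{"linear": [0,0,0.2],"roll": 0,"grip": 1},{"linear": [0,0,0],"roll": 0,"grip": 1},{"linear": [0,0,0],"roll": 0,"grip": 1},{"linear": [0,0,0],"roll": 0,"grip": 1},{"linear": [0,0,0],"roll": 0,"grip": 1},{"linear": [0,0,0],"roll": 0,"grip": 1},{"linear": [0,0,0],"roll": 0,"grip": 1}]'

```text
clock: 40.07
eef_pos: [0.4802, 0.3376, 0.062]
tcp_rot: [-180.0, -0.0, 9.2]
contact_force: [-0.0, 0.1, -6.0]
gripper_width: 0.0554
```

```bash
python3 -c "
from h import *
plan(.480,.3375,.034);grab('wrist','w17');grab('side','e17');crop('e17',140,330,180,150,4,'c17')"
```

```text
t40.07 p [0.4802 0.3376 0.062 ] rpy [-1.7998e+02 -4.0000e-02  9.1800e+00] F [-0.   0.1 -6. ] w0.0554
total tool units [-0.009  0.003  1.119] roll units None
```

View pics/c17.png

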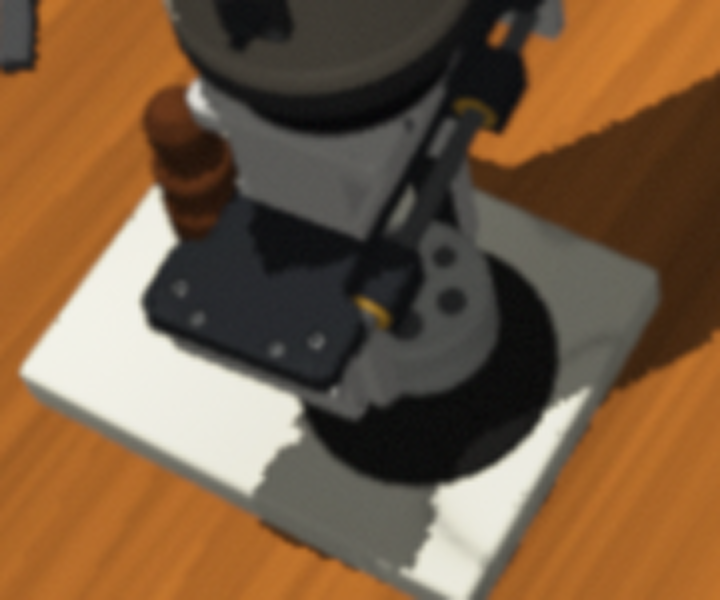

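View pics/w17.png

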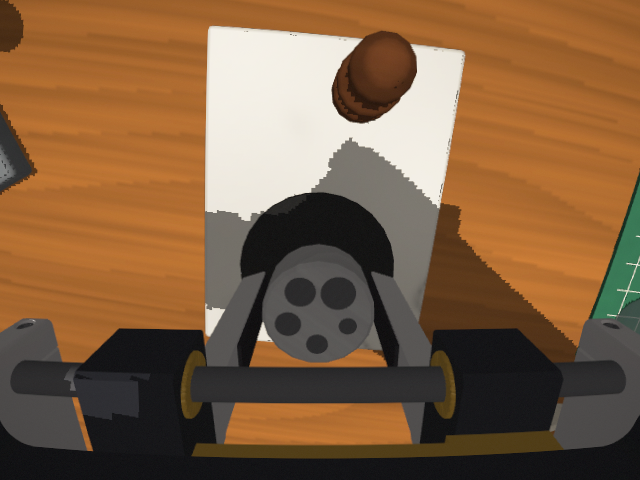

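>>> step_arm --commands '[{"linear": [0,0,0.2],"roll": 0,"grip": 1},{"linear": [0,0,0.3],"roll": 0,"grip": 1},{"linear": [0,0,0.2],"roll": 0,"grip": 1},{"linear": [0,0,0.1],"roll": 0,"grip": 1},{"linear": [0,0,0.1],"roll": 0,"grip": 1},{"linear": [0,0,0],"roll": 0,"grip": 1},{"linear": [0,0,0],"roll": 0,"grip": 1},{"linear": [0,0,0],"roll": 0,"grip": 1}]'

```text
clock: 40.83
eef_pos: [0.4801, 0.3376, 0.0392]
tcp_rot: [-180.0, -0.0, 9.2]
contact_force: [-0.9, 0.6, -5.3]
gripper_width: 0.0552
```

>>> step_arm --commands '[{"linear": [0,0,0.05],"roll": 0,"grip": 1},{"linear": [0,0,0.05],"roll": 0,"grip": 1},{"linear": [0,0,0.03],"roll": 0,"grip": 1},{"linear": [0,0,0],"roll": 0,"grip": 1},{"linear": [0,0,0],"roll": 0,"grip": 1},{"linear": [0,0,0],"roll": 0,"grip": 1},{"linear": [0,0,0],"roll": 0,"grip": 1},{"linear": [0,0,0],"roll": 0,"grip": 1}]'

```text
clock: 41.5
eef_pos: [0.48, 0.3375, 0.0358]
tcp_rot: [-180.0, -0.0, 9.2]
contact_force: [0.1, -0.2, -5.4]
gripper_width: 0.0553
```

>>> step_arm --commands '[{"linear": [0,0,0.03],"roll": 0,"grip": 1},{"linear": [0,0,0.03],"roll": 0,"grip": 1},{"linear": [0,0,0],"roll": 0,"grip": 1},{"linear": [0,0,0],"roll": 0,"grip": 1},{"linear": [0,0,0],"roll": 0,"grip": 1},{"linear": [0,0,0],"roll": 0,"grip": 1},{"linear": [0,0,0],"roll": 0,"grip": 1},{"linear": [0,0,0],"roll": 0,"grip": 1}]'

```text
clock: 42.17
eef_pos: [0.48, 0.3375, 0.0343]
tcp_rot: [-180.0, -0.0, 9.2]
contact_force: [0.2, -0.3, -4.9]
gripper_width: 0.0551
```

>>> step_arm --commands '[{"linear": [0,0,0.02],"roll": 0,"grip": 1},{"linear": [0,0,0.01],"roll": 0,"grip": 1},{"linear": [0,0,0],"roll": 0,"grip": 1},{"linear": [0,0,0],"roll": 0,"grip": 1},{"linear": [0,0,0],"roll": 0,"grip": 1},{"linear": [0,0,0],"roll": 0,"grip": 1},{"linear": [0,0,0],"roll": 0,"grip": 1},{"linear": [0,0,0],"roll": 0,"grip": 1}]'

```text
clock: 42.83
eef_pos: [0.48, 0.3376, 0.0341]
tcp_rot: [180.0, -0.0, 9.2]
contact_force: [-2.6, -3.2, 5.7]
gripper_width: 0.0552
```

Contact reached softly, so I'll release.

>>> step_arm --commands '[{"linear": [0,0,-0.01],"roll": 0,"grip": 1},{"linear": [0,0,0],"roll": 0,"grip": -0.2},{"linear": [0,0,0],"roll": 0,"grip": -0.4},{"linear": [0,0,0],"roll": 0,"grip": -0.6},{"linear": [0,0,0],"roll": 0,"grip": -0.6},{"linear": [0,0,0],"roll": 0,"grip": -0.6},{"linear": [0,0,0],"roll": 0,"grip": -0.6},{"linear": [0,0,0],"roll": 0,"grip": -0.6}]'

```text
clock: 43.5
eef_pos: [0.48, 0.3375, 0.0338]
tcp_rot: [-180.0, -0.0, 9.2]
contact_force: [-0.2, -0.4, -0.1]
gripper_width: 0.075
```

>>> step_arm --commands '[{"linear": [0,0,-0.3],"roll": 0,"grip": -0.6},{"linear": [0,0,-0.8],"roll": 0,"grip": -0.6},{"linear": [0,0,-0.9],"roll": 0,"grip": -0.6},{"linear": [0,0,-0.9],"roll": 0,"grip": -0.6},{"linear": [0,0,-0.9],"roll": 0,"grip": -0.6},{"linear": [0,0,-0.9],"roll": 0,"grip": -0.6},{"linear": [0,0,-0.9],"roll": 0,"grip": -0.6},{"linear": [0,0,-0.5],"roll": 0,"grip": -0.5}]'

```text
clock: 44.17
eef_pos: [0.4805, 0.3381, 0.1894]
tcp_rot: [-179.9, -0.1, 9.2]
contact_force: [-0.7, -0.5, 0.0]
gripper_width: 0.072
```

```bash
python3 -c "
from h import *
plan(.6168,.0042,.19,2.2);grab('wrist','w18')"
```

```text
t44.17 p [0.4805 0.3381 0.1894] rpy [-1.7993e+02 -1.5000e-01  9.1900e+00] F [-0.7 -0.5  0. ] w0.0720
total tool units [ 3.249 14.057 -0.035] roll units 1.399
```

View pics/w18.png

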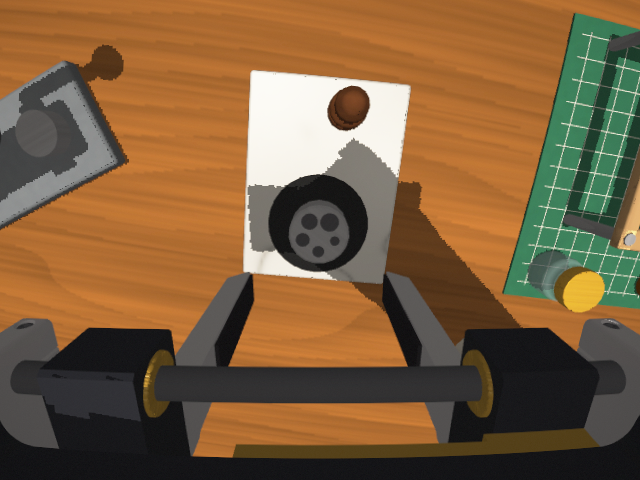

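The anvil stands inside the pad ((318,232) on the pad at (318,223)). Back to the deck.

>>> step_arm --commands '[{"linear": [0,0.4,0],"roll": 0,"grip": -0.5},{"linear": [0.2,0.9,0],"roll": 0,"grip": -0.5},{"linear": [0.2,0.9,0],"roll": 0,"grip": -0.5},{"linear": [0.2,0.9,0],"roll": 0,"grip": -0.5},{"linear": [0.2,0.9,0],"roll": 0,"grip": -0.5},{"linear": [0.2,0.9,0],"roll": 0,"grip": -0.5},{"linear": [0.2,0.9,0],"roll": 0,"grip": -0.5},{"linear": [0.2,0.9,0],"roll": 0,"grip": -0.5}]'

```text
clock: 44.88
eef_pos: [0.5409, 0.1755, 0.1849]
tcp_rot: [180.0, 0.1, 9.2]
contact_force: [-0.1, 0.6, 0.0]
gripper_width: 0.0703
```

>>> step_arm --commands '[{"linear": [0.25,0.9,0],"roll": 0,"grip": -0.5},{"linear": [0.25,0.9,0],"roll": 0,"grip": -0.5},{"linear": [0.25,0.9,0],"roll": 0,"grip": -0.5},{"linear": [0.25,0.9,0],"roll": 0,"grip": -0.5},{"linear": [0.25,0.9,0],"roll": 0,"grip": -0.5},{"linear": [0.25,0.9,0],"roll": 0,"grip": -0.5},{"linear": [0.25,0.9,0],"roll": 0,"grip": -0.5},{"linear": [0.1,0.8,0],"roll": 0,"grip": -0.5}]'

```text
clock: 45.55
eef_pos: [0.615, 0.0074, 0.1847]
tcp_rot: [180.0, 0.1, 9.1]
contact_force: [0.0, 0.1, 0.1]
gripper_width: 0.0702
```

>>> step_arm --commands '[{"linear": [0,0.26,0],"roll": 0.5,"grip": -0.5},{"linear": [0,0,0],"roll": 0.6,"grip": -0.5},{"linear": [0,0,0],"roll": 0.3,"grip": -0.5},{"linear": [0,0,0],"roll": 0,"grip": -0.5},{"linear": [0,0,0],"roll": 0,"grip": -0.5},{"linear": [0,0,0],"roll": 0,"grip": -0.5},{"linear": [0,0,0],"roll": 0,"grip": -0.5},{"linear": [0,0,0],"roll": 0,"grip": -0.5}]'

```text
clock: 46.22
eef_pos: [0.6162, 0.0037, 0.1862]
tcp_rot: [-180.0, -0.0, 2.2]
contact_force: [0.2, -0.8, 0.4]
gripper_width: 0.0705
```

```bash
python3 -c "
from h import *
plan(.6168,.0042,.065,2.24);grab('wrist','w19')"
```

```text
t46.22 p [0.6162 0.0037 0.1862] rpy [-179.99   -0.      2.25] F [ 0.2 -0.8  0.4] w0.0705
total tool units [ 0.023 -0.017  4.849] roll units 0.001
```

View pics/w19.png

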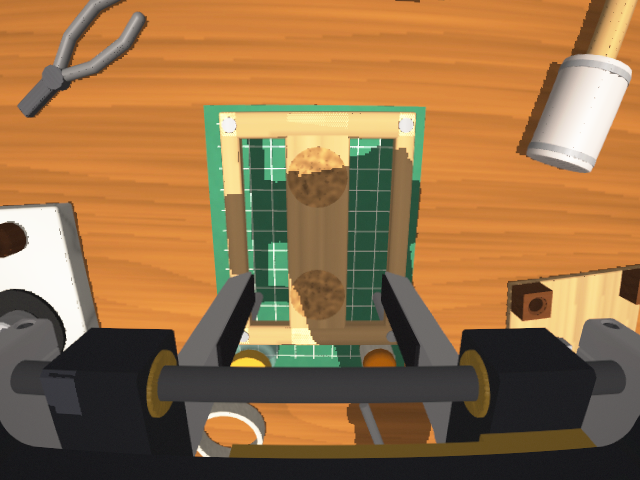

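The deck is centred under the open fingers, with its front posts at (229,124) and (405,124). Going down to the recorded pose.

>>> step_arm --commands '[{"linear": [0.02,-0.02,0.4],"roll": 0,"grip": -0.5},{"linear": [0,0,0.8],"roll": 0,"grip": -0.5},{"linear": [0,0,0.9],"roll": 0,"grip": -0.5},{"linear": [0,0,0.9],"roll": 0,"grip": -0.5},{"linear": [0,0,0.8],"roll": 0,"grip": -0.5},{"linear": [0,0,0.6],"roll": 0,"grip": -0.5},{"linear": [0,0,0.3],"roll": 0,"grip": -0.5},{"linear": [0,0,0.1],"roll": 0,"grip": -0.5}]'

```text
clock: 46.93
eef_pos: [0.6159, 0.0041, 0.0645]
tcp_rot: [-180.0, 0.1, 2.2]
contact_force: [0.1, -0.6, 0.7]
gripper_width: 0.0706
```

>>> step_arm --commands '[{"linear": [0,0,0],"roll": 0,"grip": -0.5},{"linear": [0,0,0],"roll": 0,"grip": -0.5},{"linear": [0,0,0],"roll": 0,"grip": -0.5},{"linear": [0,0,0],"roll": 0,"grip": -0.5},{"linear": [0,0,0],"roll": 0,"grip": -0.5},{"linear": [0,0,0],"roll": 0,"grip": -0.5},{"linear": [0,0,0],"roll": 0,"grip": -0.3},{"linear": [0,0,0],"roll": 0,"grip": -0.2}]'

```text
clock: 47.6
eef_pos: [0.6168, 0.004, 0.0664]
tcp_rot: [-180.0, -0.0, 2.2]
contact_force: [-0.6, -0.0, 0.3]
gripper_width: 0.0606
```

```bash
python3 -c "
from h import *
plan(.6168,.0042,.065,2.24)"
```

```text
t47.60 p [0.6168 0.004  0.0664] rpy [-1.80e+02 -1.00e-02  2.18e+00] F [-0.6 -0.   0.3] w0.0606
total tool units [-0.001 -0.009  0.056] roll units -0.012
```

>>> step_arm --commands '[{"linear": [0,-0.01,0.06],"roll": -0.01,"grip": -0.2},{"linear": [0,0,0],"roll": 0,"grip": 0},{"linear": [0,0,0],"roll": 0,"grip": 1},{"linear": [0,0,0],"roll": 0,"grip": 1},{"linear": [0,0,0],"roll": 0,"grip": 1},{"linear": [0,0,0],"roll": 0,"grip": 1},{"linear": [0,0,0],"roll": 0,"grip": 1},{"linear": [0,0,0],"roll": 0,"grip": 1}]'

```text
clock: 48.27
eef_pos: [0.6166, 0.0043, 0.0646]
tcp_rot: [-180.0, 0.0, 2.2]
contact_force: [-0.2, 0.9, -3.4]
gripper_width: 0.0498
```

>>> step_arm --commands '[{"linear": [0,0,-0.1],"roll": 0,"grip": 1},{"linear": [0,0,-0.4],"roll": 0,"grip": 1},{"linear": [0,0,-0.6],"roll": 0,"grip": 1},{"linear": [0,0,-0.8],"roll": 0,"grip": 1},{"linear": [0,0,-0.8],"roll": 0,"grip": 1},{"linear": [0,0,-0.8],"roll": 0,"grip": 1},{"linear": [0,0,-0.8],"roll": 0,"grip": 1},{"linear": [0,0,-0.6],"roll": 0,"grip": 1}]'

```text
clock: 48.93
eef_pos: [0.6171, 0.0043, 0.1899]
tcp_rot: [180.0, -0.1, 2.2]
contact_force: [0.4, -0.1, -4.1]
gripper_width: 0.049
```

```bash
python3 -c "
from h import *
plan(.458,-.3153,.185,9.24);grab('wrist','w20')"
```

```text
t48.93 p [0.6171 0.0043 0.1899] rpy [ 1.80e+02 -1.00e-01  2.24e+00] F [ 0.4 -0.1 -4.1] w0.0490
total tool units [-6.859 12.525  0.185] roll units -1.4
```

View pics/w20.png

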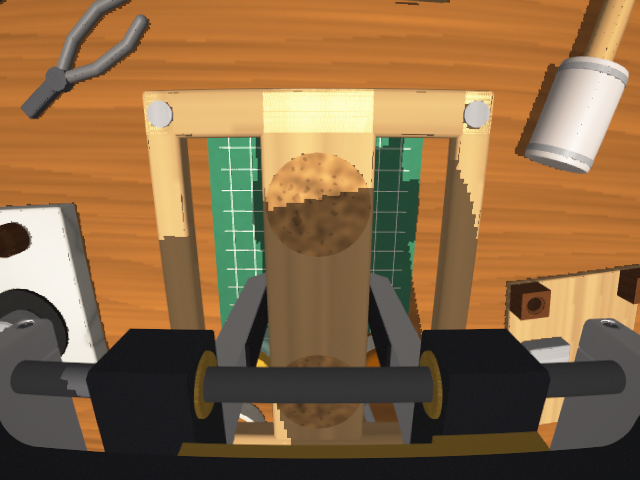

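The deck sits in the hand exactly as before (post caps at (161,114) and (477,114)). Carrying it back.

>>> step_arm --commands '[{"linear": [-0.2,0.3,0],"roll": 0,"grip": 1},{"linear": [-0.3,0.6,0],"roll": 0,"grip": 1},{"linear": [-0.4,0.7,0],"roll": 0,"grip": 1},{"linear": [-0.4,0.7,0],"roll": 0,"grip": 1},{"linear": [-0.4,0.7,0],"roll": 0,"grip": 1},{"linear": [-0.4,0.7,0],"roll": 0,"grip": 1},{"linear": [-0.4,0.7,0],"roll": 0,"grip": 1},{"linear": [-0.4,0.7,0],"roll": 0,"grip": 1}]'

```text
clock: 49.65
eef_pos: [0.5475, -0.1274, 0.1861]
tcp_rot: [-180.0, 0.1, 2.2]
contact_force: [1.0, -1.1, -4.2]
gripper_width: 0.0499
```

>>> step_arm --commands '[{"linear": [-0.4,0.7,0],"roll": 0,"grip": 1},{"linear": [-0.4,0.7,0],"roll": 0,"grip": 1},{"linear": [-0.4,0.7,0],"roll": 0,"grip": 1},{"linear": [-0.4,0.7,0],"roll": 0,"grip": 1},{"linear": [-0.4,0.7,0],"roll": 0,"grip": 1},{"linear": [-0.4,0.7,0],"roll": 0,"grip": 1},{"linear": [-0.4,0.7,0],"roll": 0,"grip": 1},{"linear": [-0.4,0.7,0],"roll": 0,"grip": 1}]'

```text
clock: 50.32
eef_pos: [0.4729, -0.27, 0.1861]
tcp_rot: [-180.0, 0.1, 2.2]
contact_force: [0.3, 0.9, -4.3]
gripper_width: 0.0496
```

>>> step_arm --commands '[{"linear": [-0.4,0.7,0],"roll": 0,"grip": 1},{"linear": [-0.3,0.5,0],"roll": 0,"grip": 1},{"linear": [-0.06,0.3,0],"roll": -0.2,"grip": 1},{"linear": [0,0,0],"roll": -0.4,"grip": 1},{"linear": [0,0,0],"roll": -0.4,"grip": 1},{"linear": [0,0,0],"roll": -0.3,"grip": 1},{"linear": [0,0,0],"roll": -0.1,"grip": 1},{"linear": [0,0,0],"roll": 0,"grip": 1}]'

```text
clock: 50.98
eef_pos: [0.4563, -0.3072, 0.1864]
tcp_rot: [-180.0, 0.1, 9.2]
contact_force: [-0.3, 0.3, -4.4]
gripper_width: 0.0496
```

>>> step_arm --commands '[{"linear": [0,0,0],"roll": 0,"grip": 1},{"linear": [0,0,0],"roll": 0,"grip": 1},{"linear": [0,0,0],"roll": 0,"grip": 1},{"linear": [0,0,0],"roll": 0,"grip": 1},{"linear": [0,0,0],"roll": 0,"grip": 1},{"linear": [0,0,0],"roll": 0,"grip": 1},{"linear": [0,0,0],"roll": 0,"grip": 1},{"linear": [0,0,0],"roll": 0,"grip": 1}]'

```text
clock: 51.65
eef_pos: [0.4573, -0.3072, 0.1872]
tcp_rot: [-180.0, -0.0, 9.2]
contact_force: [-0.3, -0.8, -4.6]
gripper_width: 0.0495
```

```bash
python3 -c "
from h import *
plan(.458,-.3153,.105,9.24)"
```

```text
t51.65 p [ 0.4573 -0.3072  0.1872] rpy [-180.     -0.      9.24] F [-0.3 -0.8 -4.6] w0.0495
total tool units [-0.025  0.325  3.29 ] roll units -0.001
```

>>> step_arm --commands '[{"linear": [-0.03,0.15,0.2],"roll": 0,"grip": 1},{"linear": [0,0.18,0.4],"roll": 0,"grip": 1},{"linear": [0,0,0.6],"roll": 0,"grip": 1},{"linear": [0,0,0.7],"roll": 0,"grip": 1},{"linear": [0,0,0.6],"roll": 0,"grip": 1},{"linear": [0,0,0.3],"roll": 0,"grip": 1},{"linear": [0,0,0.1],"roll": 0,"grip": 1},{"linear": [0,0,0],"roll": 0,"grip": 1}]'

```text
clock: 52.32
eef_pos: [0.4576, -0.3155, 0.114]
tcp_rot: [-180.0, 0.0, 9.2]
contact_force: [-0.7, 0.6, -4.7]
gripper_width: 0.0496
```

>>> step_arm --commands '[{"linear": [0,0,0],"roll": 0,"grip": 1},{"linear": [0,0,0],"roll": 0,"grip": 1},{"linear": [0,0,0],"roll": 0,"grip": 1},{"linear": [0,0,0],"roll": 0,"grip": 1},{"linear": [0,0,0],"roll": 0,"grip": 1},{"linear": [0,0,0],"roll": 0,"grip": 1},{"linear": [0,0,0],"roll": 0,"grip": 1},{"linear": [0,0,0],"roll": 0,"grip": 1}]'

```text
clock: 52.98
eef_pos: [0.4579, -0.3155, 0.1148]
tcp_rot: [-180.0, -0.0, 9.2]
contact_force: [-0.0, 0.0, -3.4]
gripper_width: 0.0499
```

```bash
python3 -c "
from h import *
plan(.458,-.3153,.072,9.24);grab('side','e21');grab('scene','s21');crop('e21',365,90,150,125,5,'c21');crop('s21',45,225,190,180,4,'c22')"
```

```text
t52.98 p [ 0.4579 -0.3155  0.1148] rpy [-180.     -0.      9.23] F [-0.   0.  -3.4] w0.0499
total tool units [ 0.006 -0.007  1.712] roll units -0.001
```

View pics/c21.png

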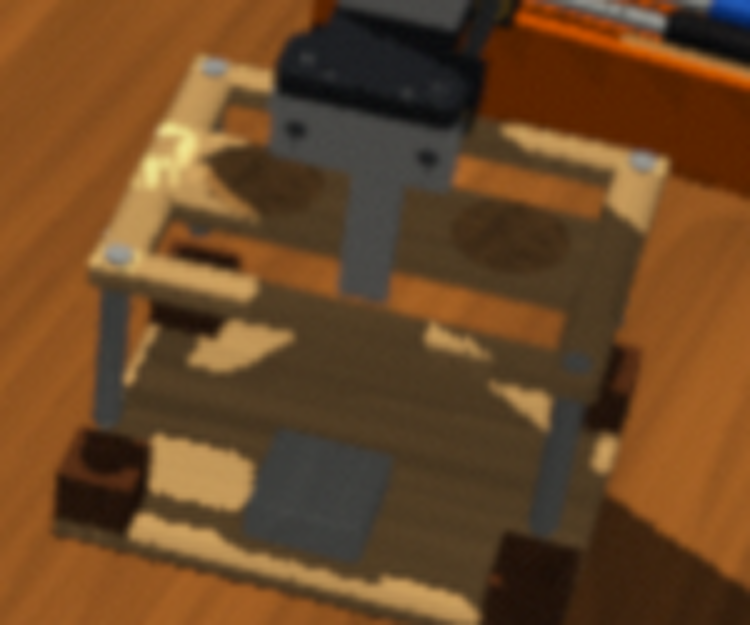

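View pics/c22.png

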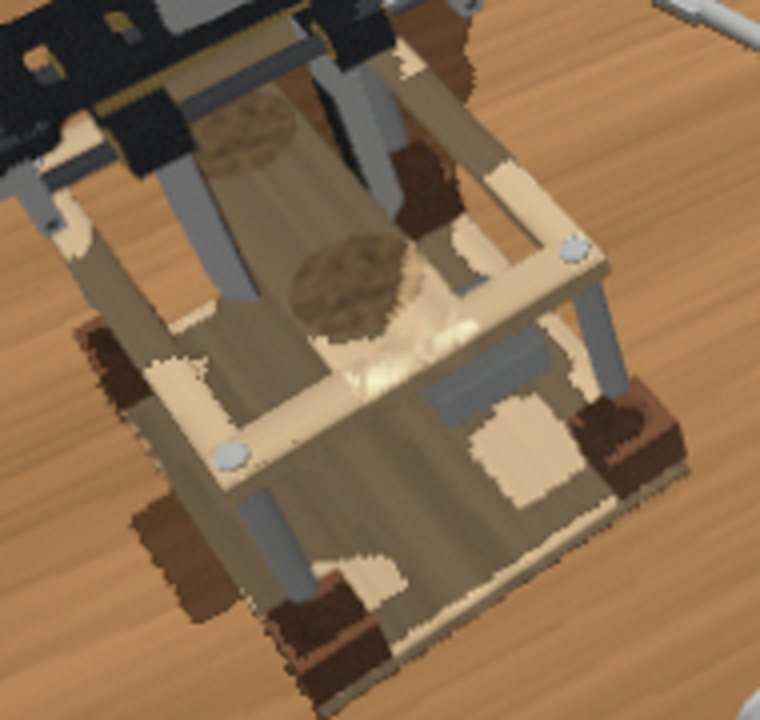

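The posts hang straight above their sockets, so I'll insert slowly.

>>> step_arm --commands '[{"linear": [0,0,0.1],"roll": 0,"grip": 1},{"linear": [0,0,0.15],"roll": 0,"grip": 1},{"linear": [0,0,0.15],"roll": 0,"grip": 1},{"linear": [0,0,0.15],"roll": 0,"grip": 1},{"linear": [0,0,0.15],"roll": 0,"grip": 1},{"linear": [0,0,0.15],"roll": 0,"grip": 1},{"linear": [0,0,0.15],"roll": 0,"grip": 1},{"linear": [0,0,0.1],"roll": 0,"grip": 1}]'

```text
clock: 53.75
eef_pos: [0.4577, -0.3154, 0.0866]
tcp_rot: [-180.0, 0.0, 9.2]
contact_force: [-0.1, -0.7, -4.2]
gripper_width: 0.0499
```

>>> step_arm --commands '[{"linear": [0,0,0.15],"roll": 0,"grip": 1},{"linear": [0,0,0.15],"roll": 0,"grip": 1},{"linear": [0,0,0.1],"roll": 0,"grip": 1},{"linear": [0,0,0.05],"roll": 0,"grip": 1},{"linear": [0,0,0],"roll": 0,"grip": 1},{"linear": [0,0,0],"roll": 0,"grip": 1},{"linear": [0,0,0],"roll": 0,"grip": 1},{"linear": [0,0,0],"roll": 0,"grip": 1}]'

```text
clock: 54.42
eef_pos: [0.458, -0.3155, 0.0762]
tcp_rot: [180.0, -0.0, 9.2]
contact_force: [-0.1, -0.4, -4.4]
gripper_width: 0.0497
```

>>> step_arm --commands '[{"linear": [0,0,0.06],"roll": 0,"grip": 1},{"linear": [0,0,0.05],"roll": 0,"grip": 1},{"linear": [0,0,0.03],"roll": 0,"grip": 1},{"linear": [0,0,0.02],"roll": 0,"grip": 1},{"linear": [0,0,0],"roll": 0,"grip": 1},{"linear": [0,0,0],"roll": 0,"grip": 1},{"linear": [0,0,0],"roll": 0,"grip": 1},{"linear": [0,0,0],"roll": 0,"grip": 1}]'

```text
clock: 55.08
eef_pos: [0.4579, -0.3155, 0.072]
tcp_rot: [180.0, -0.0, 9.2]
contact_force: [-0.5, 0.4, -3.7]
gripper_width: 0.0497
```

>>> step_arm --commands '[{"linear": [0,0,0.02],"roll": 0,"grip": 1},{"linear": [0,0,0.01],"roll": 0,"grip": 1},{"linear": [0,0,0],"roll": 0,"grip": 1},{"linear": [0,0,0],"roll": 0,"grip": 1},{"linear": [0,0,0],"roll": 0,"grip": 1},{"linear": [0,0,0],"roll": 0,"grip": 1},{"linear": [0,0,0],"roll": 0,"grip": 1},{"linear": [0,0,0],"roll": 0,"grip": 1}]'

```text
clock: 55.75
eef_pos: [0.458, -0.3156, 0.0714]
tcp_rot: [180.0, -0.0, 9.2]
contact_force: [-1.3, 0.7, 5.1]
gripper_width: 0.0497
```

Seated: contact came at tip z 0.0714, against 0.072 at the original pick. Releasing, then going up for the jar.

>>> step_arm --commands '[{"linear": [0,0,0],"roll": 0,"grip": 0},{"linear": [0,0,0],"roll": 0,"grip": -0.2},{"linear": [0,0,0],"roll": 0,"grip": -0.4},{"linear": [0,0,0],"roll": 0,"grip": -0.5},{"linear": [0,0,0],"roll": 0,"grip": -0.5},{"linear": [0,0,0],"roll": 0,"grip": -0.5},{"linear": [0,0,-0.1],"roll": 0,"grip": -0.5},{"linear": [0,0,-0.2],"roll": 0,"grip": -0.5}]'

```text
clock: 56.42
eef_pos: [0.4575, -0.3153, 0.0785]
tcp_rot: [-180.0, 0.0, 9.2]
contact_force: [-0.5, 0.5, 0.2]
gripper_width: 0.0705
```

>>> step_arm --commands '[{"linear": [0,0,-0.5],"roll": 0,"grip": -0.5},{"linear": [0,0,-0.9],"roll": 0,"grip": -0.5},{"linear": [0,0,-0.9],"roll": 0,"grip": -0.5},{"linear": [0,0,-0.9],"roll": 0,"grip": -0.5},{"linear": [0,0,-0.9],"roll": 0,"grip": -0.5},{"linear": [0,0,-0.9],"roll": 0,"grip": -0.5},{"linear": [0,0,-0.5],"roll": 0,"grip": -0.8},{"linear": [0,0,0],"roll": 0,"grip": -1}]'

```text
clock: 57.08
eef_pos: [0.4592, -0.3162, 0.2205]
tcp_rot: [179.8, -0.2, 9.2]
contact_force: [1.0, 0.2, 0.0]
gripper_width: 0.0804
```

```bash
python3 -c "
from h import *
plan(.4642,.0693,.2,9.13);grab('wrist','w23');grab('side','e23');crop('e23',365,100,150,125,5,'c23')"
```

```text
t57.08 p [ 0.4592 -0.3162  0.2205] rpy [179.8   -0.23   9.23] F [1.  0.2 0. ] w0.0804
total tool units [  2.669 -15.189   0.776] roll units 0.021
```

View pics/c23.png

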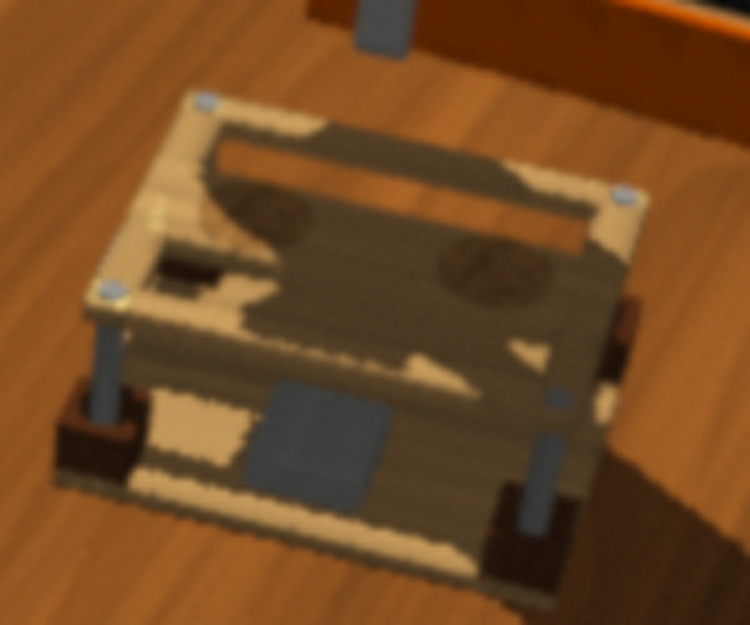

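View pics/w23.png

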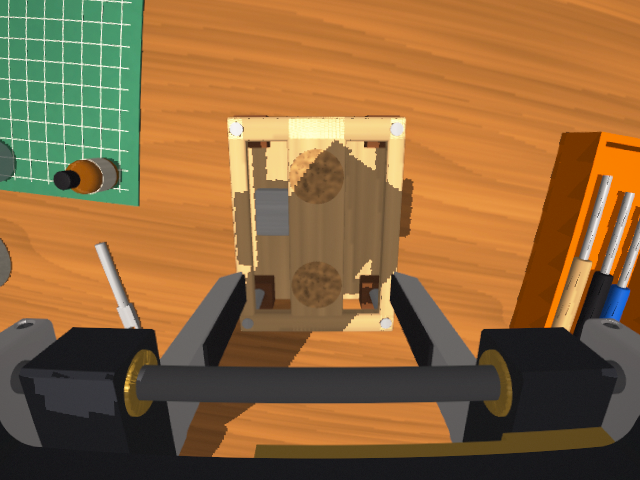

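The deck is fully home: all four post caps lie within a pixel of the first side picture. Now the jar.

>>> step_arm --commands '[{"linear": [0.16,-0.5,0],"roll": 0.02,"grip": -1},{"linear": [0.16,-0.9,0],"roll": 0,"grip": -1},{"linear": [0.16,-0.9,0],"roll": 0,"grip": -1},{"linear": [0.16,-0.9,0],"roll": 0,"grip": -1},{"linear": [0.16,-0.9,0],"roll": 0,"grip": -1},{"linear": [0.16,-0.9,0],"roll": 0,"grip": -1},{"linear": [0.16,-0.9,0],"roll": 0,"grip": -1},{"linear": [0.16,-0.9,0],"roll": 0,"grip": -1}]'

```text
clock: 57.85
eef_pos: [0.4617, -0.1404, 0.2155]
tcp_rot: [-180.0, 0.1, 9.2]
contact_force: [0.2, -0.3, -0.4]
gripper_width: 0.0939
```

>>> step_arm --commands '[{"linear": [0.16,-0.9,0],"roll": 0,"grip": -1},{"linear": [0.16,-0.9,0],"roll": 0,"grip": -1},{"linear": [0.16,-0.9,0],"roll": 0,"grip": -1},{"linear": [0.16,-0.9,0],"roll": 0,"grip": -1},{"linear": [0.16,-0.9,0],"roll": 0,"grip": -1},{"linear": [0.16,-0.9,0],"roll": 0,"grip": -1},{"linear": [0.16,-0.9,0],"roll": 0,"grip": -1},{"linear": [0.16,-0.9,0],"roll": 0,"grip": -1}]'

```text
clock: 58.52
eef_pos: [0.4643, 0.042, 0.2155]
tcp_rot: [-180.0, 0.1, 9.2]
contact_force: [0.7, -0.2, 0.5]
gripper_width: 0.0943
```

>>> step_arm --commands '[{"linear": [0.1,-0.8,0.2],"roll": 0,"grip": -1},{"linear": [0,-0.4,0.5],"roll": 0,"grip": -1},{"linear": [0,0,0.9],"roll": 0,"grip": -1},{"linear": [0,0,0.9],"roll": 0,"grip": -1},{"linear": [0,0,0.6],"roll": 0,"grip": -1},{"linear": [0,0,0],"roll": 0,"grip": -1},{"linear": [0,0,0],"roll": 0,"grip": -1},{"linear": [0,0,0],"roll": 0,"grip": -1}]'

```text
clock: 59.18
eef_pos: [0.4632, 0.0707, 0.1393]
tcp_rot: [-180.0, -0.0, 9.2]
contact_force: [0.7, -0.3, 0.6]
gripper_width: 0.0939
```

```bash
python3 -c "
from h import *
grab('wrist','w24');plan(.4642,.0693,.0146,9.13)"
```

```text
t59.23 p [0.4635 0.0706 0.1396] rpy [-1.80e+02 -6.00e-02  9.15e+00] F [ 0.4 -0.  -0.4] w0.0937
total tool units [0.014 0.057 5.001] roll units 0.003
```

View pics/w24.png

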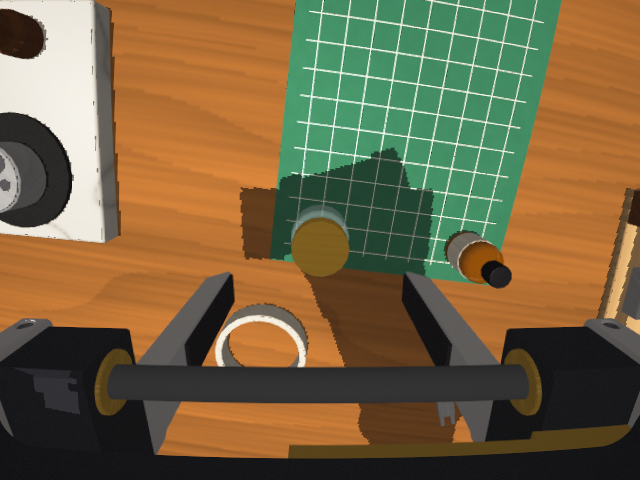

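The jar stands upright at (320,245) between the fingers, and the bottle is clear at (480,255).

>>> step_arm --commands '[{"linear": [0.01,0.06,0.4],"roll": 0,"grip": -1},{"linear": [0,0,0.8],"roll": 0,"grip": -1},{"linear": [0,0,0.9],"roll": 0,"grip": -1},{"linear": [0,0,0.9],"roll": 0,"grip": -1},{"linear": [0,0,0.8],"roll": 0,"grip": -1},{"linear": [0,0,0.6],"roll": 0,"grip": -1},{"linear": [0,0,0.4],"roll": 0,"grip": -1},{"linear": [0,0,0.15],"roll": 0,"grip": -0.8}]'

```text
clock: 59.9
eef_pos: [0.4631, 0.0687, 0.0138]
tcp_rot: [-180.0, 0.1, 9.1]
contact_force: [-0.5, -0.6, 0.5]
gripper_width: 0.09
```

>>> step_arm --commands '[{"linear": [0,0,0],"roll": 0,"grip": -0.6},{"linear": [0,0,0],"roll": 0,"grip": -0.4},{"linear": [0,0,0],"roll": 0,"grip": -0.4},{"linear": [0,0,0],"roll": 0,"grip": -0.4},{"linear": [0,0,0],"roll": 0,"grip": -0.4},{"linear": [0,0,0],"roll": 0,"grip": -0.4},{"linear": [0,0,0],"roll": 0,"grip": -0.4},{"linear": [0,0,0],"roll": 0,"grip": -0.4}]'

```text
clock: 60.57
eef_pos: [0.4637, 0.0688, 0.0151]
tcp_rot: [180.0, -0.0, 9.1]
contact_force: [0.2, 0.3, 0.1]
gripper_width: 0.066
```

```bash
python3 -c "
from h import *
plan(.4642,.0693,.0146,9.13)"
```

```text
t60.57 p [0.4637 0.0688 0.0151] rpy [ 1.80e+02 -2.00e-02  9.14e+00] F [0.2 0.3 0.1] w0.0660
total tool units [ 0.021 -0.016  0.021] roll units 0.001
```

>>> step_arm --commands '[{"linear": [0.02,-0.02,0.02],"roll": 0,"grip": -0.4},{"linear": [0,0,0],"roll": 0,"grip": 0},{"linear": [0,0,0],"roll": 0,"grip": 1},{"linear": [0,0,0],"roll": 0,"grip": 1},{"linear": [0,0,0],"roll": 0,"grip": 1},{"linear": [0,0,0],"roll": 0,"grip": 1},{"linear": [0,0,0],"roll": 0,"grip": 1},{"linear": [0,0,0],"roll": 0,"grip": 1}]'

```text
clock: 61.23
eef_pos: [0.464, 0.0694, 0.0145]
tcp_rot: [-180.0, 0.0, 9.1]
contact_force: [-0.3, 0.2, -1.7]
gripper_width: 0.0493
```

>>> step_arm --commands '[{"linear": [0,0,-0.3],"roll": 0,"grip": 1},{"linear": [0,0,-0.8],"roll": 0,"grip": 1},{"linear": [0,0,-0.9],"roll": 0,"grip": 1},{"linear": [0,0,-0.9],"roll": 0,"grip": 1},{"linear": [0,0,-0.9],"roll": 0,"grip": 1},{"linear": [0,0,-0.9],"roll": 0,"grip": 1},{"linear": [0,0,-0.9],"roll": 0,"grip": 1},{"linear": [0,0,-0.9],"roll": 0,"grip": 1}]'

```text
clock: 61.9
eef_pos: [0.4636, 0.0694, 0.1786]
tcp_rot: [-180.0, 0.0, 9.2]
contact_force: [1.0, -0.6, -2.7]
gripper_width: 0.0495
```

```bash
python3 -c "
from h import *
plan(.5087,-.3085,.21,9.14)"
```

```text
t61.90 p [0.4636 0.0694 0.1786] rpy [-1.7999e+02  1.0000e-02  9.1500e+00] F [ 1.  -0.6 -2.7] w0.0495
total tool units [-0.622 15.212 -1.258] roll units 0.003
```

>>> step_arm --commands '[{"linear": [-0.04,0.5,-0.5],"roll": 0,"grip": 1},{"linear": [-0.04,0.9,-0.5],"roll": 0,"grip": 1},{"linear": [-0.04,0.9,-0.2],"roll": 0,"grip": 1},{"linear": [-0.04,0.9,0],"roll": 0,"grip": 1},{"linear": [-0.04,0.9,0],"roll": 0,"grip": 1},{"linear": [-0.04,0.9,0],"roll": 0,"grip": 1},{"linear": [-0.04,0.9,0],"roll": 0,"grip": 1},{"linear": [-0.04,0.9,0],"roll": 0,"grip": 1}]'

```text
clock: 62.57
eef_pos: [0.4828, -0.1006, 0.2075]
tcp_rot: [-180.0, -0.0, 9.2]
contact_force: [0.1, 0.3, -2.0]
gripper_width: 0.0495
```

>>> step_arm --commands '[{"linear": [-0.04,0.9,0],"roll": 0,"grip": 1},{"linear": [-0.04,0.9,0],"roll": 0,"grip": 1},{"linear": [-0.04,0.9,0],"roll": 0,"grip": 1},{"linear": [-0.04,0.9,0],"roll": 0,"grip": 1},{"linear": [-0.04,0.9,0],"roll": 0,"grip": 1},{"linear": [-0.04,0.9,0],"roll": 0,"grip": 1},{"linear": [-0.04,0.9,0],"roll": 0,"grip": 1},{"linear": [-0.03,0.8,0],"roll": 0,"grip": 1}]'

```text
clock: 63.23
eef_pos: [0.5033, -0.2774, 0.2074]
tcp_rot: [-180.0, 0.0, 9.1]
contact_force: [-0.0, -0.4, -1.9]
gripper_width: 0.049
```

>>> step_arm --commands '[{"linear": [0,0.7,0],"roll": 0,"grip": 1},{"linear": [0,0.4,0],"roll": 0,"grip": 1},{"linear": [0,0.2,0],"roll": 0,"grip": 1},{"linear": [0,0,0],"roll": 0,"grip": 1},{"linear": [0,0,0],"roll": 0,"grip": 1},{"linear": [0,0,0],"roll": 0,"grip": 1},{"linear": [0,0,0],"roll": 0,"grip": 1},{"linear": [0,0,0],"roll": 0,"grip": 1}]'

```text
clock: 63.9
eef_pos: [0.509, -0.3075, 0.2071]
tcp_rot: [-180.0, -0.0, 9.2]
contact_force: [0.5, -1.2, -2.4]
gripper_width: 0.0493
```

```bash
python3 -c "
from h import *
plan(.5087,-.3085,.1084,9.14)"
```

```text
t63.90 p [ 0.509  -0.3075  0.2071] rpy [-179.99   -0.      9.19] F [ 0.5 -1.2 -2.4] w0.0493
total tool units [-0.017  0.037  3.949] roll units 0.01
```

>>> step_arm --commands '[{"linear": [-0.01,0.04,0.3],"roll": 0.01,"grip": 1},{"linear": [0,0,0.7],"roll": 0,"grip": 1},{"linear": [0,0,0.8],"roll": 0,"grip": 1},{"linear": [0,0,0.7],"roll": 0,"grip": 1},{"linear": [0,0,0.5],"roll": 0,"grip": 1},{"linear": [0,0,0.3],"roll": 0,"grip": 1},{"linear": [0,0,0.1],"roll": 0,"grip": 1},{"linear": [0,0,0],"roll": 0,"grip": 1}]'

```text
clock: 64.57
eef_pos: [0.5088, -0.3092, 0.1217]
tcp_rot: [-180.0, 0.0, 9.1]
contact_force: [0.3, -0.3, -2.5]
gripper_width: 0.0497
```

>>> step_arm --commands '[{"linear": [0,0,0.1],"roll": 0,"grip": 1},{"linear": [0,0,0.1],"roll": 0,"grip": 1},{"linear": [0,0,0.05],"roll": 0,"grip": 1},{"linear": [0,0,0],"roll": 0,"grip": 1},{"linear": [0,0,0],"roll": 0,"grip": 1},{"linear": [0,0,0],"roll": 0,"grip": 1},{"linear": [0,0,0],"roll": 0,"grip": 1},{"linear": [0,0,0],"roll": 0,"grip": 1}]'

```text
clock: 65.23
eef_pos: [0.5088, -0.3093, 0.1159]
tcp_rot: [180.0, -0.0, 9.1]
contact_force: [0.1, -0.5, -1.3]
gripper_width: 0.049
```

```bash
python3 -c "
from h import *
plan(.5087,-.3085,.1084,9.14)"
```

```text
t65.23 p [ 0.5088 -0.3093  0.1159] rpy [ 1.80e+02 -1.00e-02  9.09e+00] F [ 0.1 -0.5 -1.3] w0.0490
total tool units [-0.    -0.034  0.298] roll units -0.011
```

>>> step_arm --commands '[{"linear": [0,-0.03,0.1],"roll": -0.01,"grip": 1},{"linear": [0,0,0.08],"roll": 0,"grip": 1},{"linear": [0,0,0.05],"roll": 0,"grip": 1},{"linear": [0,0,0.03],"roll": 0,"grip": 1},{"linear": [0,0,0],"roll": 0,"grip": 1},{"linear": [0,0,0],"roll": 0,"grip": 1},{"linear": [0,0,0],"roll": 0,"grip": 1},{"linear": [0,0,0],"roll": 0,"grip": 1}]'

```text
clock: 65.9
eef_pos: [0.5087, -0.3086, 0.1093]
tcp_rot: [180.0, -0.0, 9.1]
contact_force: [0.2, 0.5, -2.4]
gripper_width: 0.0492
```

>>> step_arm --commands '[{"linear": [0,0,0.03],"roll": 0,"grip": 1},{"linear": [0,0,0.02],"roll": 0,"grip": 1},{"linear": [0,0,0],"roll": 0,"grip": 1},{"linear": [0,0,0],"roll": 0,"grip": 1},{"linear": [0,0,0],"roll": 0,"grip": 1},{"linear": [0,0,0],"roll": 0,"grip": 1},{"linear": [0,0,0],"roll": 0,"grip": 1},{"linear": [0,0,0],"roll": 0,"grip": 1}]'

```text
clock: 66.57
eef_pos: [0.5088, -0.3086, 0.1082]
tcp_rot: [180.0, -0.0, 9.1]
contact_force: [-0.7, 1.0, 3.5]
gripper_width: 0.0493
```

>>> step_arm --commands '[{"linear": [0,0,0],"roll": 0,"grip": 0},{"linear": [0,0,0],"roll": 0,"grip": -0.2},{"linear": [0,0,0],"roll": 0,"grip": -0.5},{"linear": [0,0,0],"roll": 0,"grip": -0.8},{"linear": [0,0,0],"roll": 0,"grip": -0.8},{"linear": [0,0,0],"roll": 0,"grip": -0.8},{"linear": [0,0,0],"roll": 0,"grip": -0.8},{"linear": [0,0,0],"roll": 0,"grip": -0.8}]'

```text
clock: 67.23
eef_pos: [0.5086, -0.3085, 0.108]
tcp_rot: [-180.0, 0.0, 9.1]
contact_force: [-0.0, -0.3, -0.7]
gripper_width: 0.0845
```

>>> step_arm --commands '[{"linear": [0,0,-0.3],"roll": 0,"grip": -0.8},{"linear": [0,0,-0.7],"roll": 0,"grip": -0.8},{"linear": [0,0,-0.8],"roll": 0,"grip": -0.8},{"linear": [0,0,-0.8],"roll": 0,"grip": -0.8},{"linear": [0,0,-0.8],"roll": 0,"grip": -0.8},{"linear": [0,0,-0.6],"roll": 0,"grip": -0.8},{"linear": [0,0,-0.2],"roll": 0,"grip": -0.8},{"linear": [0,0,0],"roll": 0,"grip": -0.8}]'

```text
clock: 67.9
eef_pos: [0.5092, -0.3088, 0.2145]
tcp_rot: [179.9, -0.1, 9.1]
contact_force: [-0.2, 0.2, -1.7]
gripper_width: 0.0847
```

```bash
python3 -c "
from h import *
plan(.4658,-.0684,.15,9.14);grab('wrist','w26')"
```

```text
t67.90 p [ 0.5092 -0.3088  0.2145] rpy [ 1.7991e+02 -1.0000e-01  9.1300e+00] F [-0.2  0.2 -1.7] w0.0847
total tool units [-0.193 -9.776  2.566] roll units -0.001
```

View pics/w26.png

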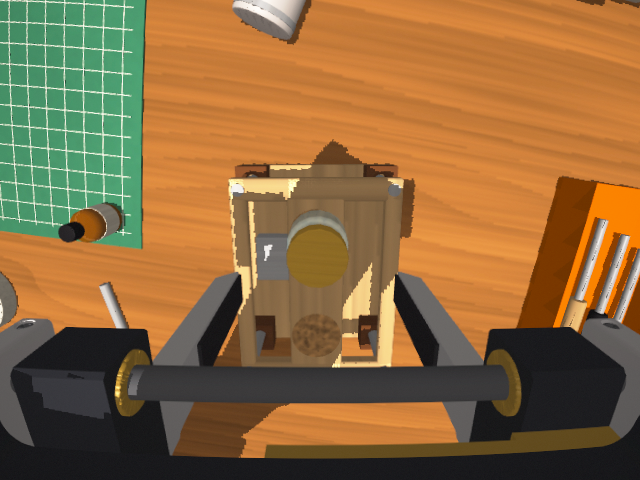

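The jar stands upright on its disc at (317,245). Now the bottle.

>>> step_arm --commands '[{"linear": [0,-0.5,0],"roll": 0,"grip": -0.8},{"linear": [-0.02,-0.9,0],"roll": 0,"grip": -0.8},{"linear": [-0.02,-0.9,0],"roll": 0,"grip": -0.8},{"linear": [-0.02,-0.9,0],"roll": 0,"grip": -0.8},{"linear": [-0.02,-0.9,0],"roll": 0,"grip": -0.8},{"linear": [-0.02,-0.9,0],"roll": 0,"grip": -0.8},{"linear": [-0.02,-0.9,0],"roll": 0,"grip": -0.8},{"linear": [-0.02,-0.9,0],"roll": 0,"grip": -0.8}]'

```text
clock: 68.62
eef_pos: [0.477, -0.1395, 0.2118]
tcp_rot: [-180.0, 0.1, 9.2]
contact_force: [0.2, -0.1, 0.4]
gripper_width: 0.0845
```

>>> step_arm --commands '[{"linear": [-0.02,-0.9,0],"roll": 0,"grip": -0.8},{"linear": [-0.02,-0.9,0],"roll": 0,"grip": -0.8},{"linear": [0,-0.7,0.3],"roll": 0,"grip": -0.8},{"linear": [0,-0.48,0.7],"roll": 0,"grip": -0.8},{"linear": [0,0,0.8],"roll": 0,"grip": -0.8},{"linear": [0,0,0.5],"roll": 0,"grip": -0.8},{"linear": [0,0,0.2],"roll": 0,"grip": -0.8},{"linear": [0,0,0],"roll": 0,"grip": -0.8}]'

```text
clock: 69.28
eef_pos: [0.464, -0.0674, 0.1489]
tcp_rot: [-179.9, 0.2, 9.2]
contact_force: [0.1, 0.8, -0.5]
gripper_width: 0.0845
```

```bash
python3 -c "
from h import *
grab('wrist','w27');plan(.4658,-.0684,.0145,9.14)"
```

```text
t69.33 p [ 0.4647 -0.0675  0.1499] rpy [-1.7995e+02  9.0000e-02  9.1500e+00] F [ 0.5 -0.5  0.5] w0.0845
total tool units [0.045 0.045 5.418] roll units 0.003
```

View pics/w27.png

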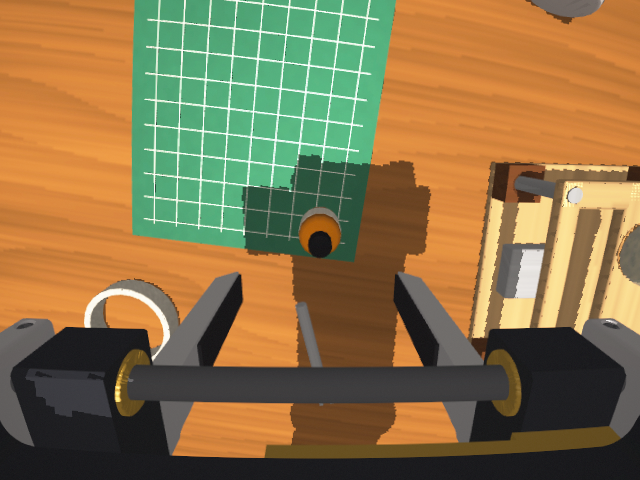

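The bottle is upright at (320,235), between the fingers.

>>> step_arm --commands '[{"linear": [0.02,0.04,0.5],"roll": 0,"grip": -0.8},{"linear": [0.01,0,0.9],"roll": 0,"grip": -0.8},{"linear": [0,0,0.9],"roll": 0,"grip": -0.8},{"linear": [0,0,0.9],"roll": 0,"grip": -0.8},{"linear": [0,0,0.9],"roll": 0,"grip": -0.8},{"linear": [0,0,0.7],"roll": 0,"grip": -0.7},{"linear": [0,0,0.4],"roll": 0,"grip": -0.4},{"linear": [0,0,0.12],"roll": 0,"grip": -0.1}]'

```text
clock: 70.0
eef_pos: [0.4659, -0.0687, 0.0167]
tcp_rot: [-180.0, 0.1, 9.1]
contact_force: [-0.9, 0.8, -0.9]
gripper_width: 0.0698
```

>>> step_arm --commands '[{"linear": [0,0,0],"roll": 0,"grip": -0.1},{"linear": [0,0,0],"roll": 0,"grip": -0.1},{"linear": [0,0,0],"roll": 0,"grip": -0.1},{"linear": [0,0,0],"roll": 0,"grip": -0.1},{"linear": [0,0,0],"roll": 0,"grip": -0.1},{"linear": [0,0,0],"roll": 0,"grip": -0.1},{"linear": [0,0,0],"roll": 0,"grip": -0.1},{"linear": [0,0,0],"roll": 0,"grip": -0.1}]'

```text
clock: 70.67
eef_pos: [0.4663, -0.0688, 0.0176]
tcp_rot: [180.0, -0.0, 9.1]
contact_force: [0.2, -0.1, -0.4]
gripper_width: 0.0518
```

```bash
python3 -c "
from h import *
plan(.4658,-.0684,.0145,9.14)"
```

```text
t70.67 p [ 0.4663 -0.0688  0.0176] rpy [ 1.80e+02 -1.00e-02  9.14e+00] F [ 0.2 -0.1 -0.4] w0.0518
total tool units [-0.019 -0.018  0.125] roll units -0.001
```

>>> step_arm --commands '[{"linear": [-0.02,-0.02,0.12],"roll": 0,"grip": -0.1},{"linear": [0,0,0],"roll": 0,"grip": -0.1},{"linear": [0,0,0],"roll": 0,"grip": 0.3},{"linear": [0,0,0],"roll": 0,"grip": 1},{"linear": [0,0,0],"roll": 0,"grip": 1},{"linear": [0,0,0],"roll": 0,"grip": 1},{"linear": [0,0,0],"roll": 0,"grip": 1},{"linear": [0,0,0],"roll": 0,"grip": 1}]'

```text
clock: 71.33
eef_pos: [0.4657, -0.0683, 0.0145]
tcp_rot: [-180.0, 0.0, 9.1]
contact_force: [-0.3, 0.2, -1.5]
gripper_width: 0.0356
```

>>> step_arm --commands '[{"linear": [0,0,0],"roll": 0,"grip": 1},{"linear": [0,0,0],"roll": 0,"grip": 1},{"linear": [0,0,-0.3],"roll": 0,"grip": 1},{"linear": [0,0,-0.8],"roll": 0,"grip": 1},{"linear": [0,0,-0.9],"roll": 0,"grip": 1},{"linear": [0,0,-0.9],"roll": 0,"grip": 1},{"linear": [0,0,-0.9],"roll": 0,"grip": 1},{"linear": [0,0,-0.9],"roll": 0,"grip": 1}]'

```text
clock: 72.0
eef_pos: [0.4655, -0.0682, 0.1337]
tcp_rot: [-180.0, -0.0, 9.2]
contact_force: [-0.1, -0.2, -0.6]
gripper_width: 0.0352
```

>>> step_arm --commands '[{"linear": [0,0,-0.9],"roll": 0,"grip": 1},{"linear": [0,0,-0.9],"roll": 0,"grip": 1},{"linear": [0,0,-0.8],"roll": 0,"grip": 1},{"linear": [0,0,-0.6],"roll": 0,"grip": 1},{"linear": [0,0,-0.2],"roll": 0,"grip": 1},{"linear": [0,0,0],"roll": 0,"grip": 1},{"linear": [0,0,0],"roll": 0,"grip": 1},{"linear": [0,0,0],"roll": 0,"grip": 1}]'

```text
clock: 72.67
eef_pos: [0.4651, -0.0683, 0.216]
tcp_rot: [-180.0, 0.1, 9.1]
contact_force: [0.9, -0.4, -1.3]
gripper_width: 0.0352
```

```bash
python3 -c "
from h import *
plan(.411,-.3209,.215,9.14)"
```

```text
t72.67 p [ 0.4651 -0.0683  0.216 ] rpy [-1.7997e+02  8.0000e-02  9.1400e+00] F [ 0.9 -0.4 -1.3] w0.0352
total tool units [-3.742  9.632  0.041] roll units -0.0
```

>>> step_arm --commands '[{"linear": [-0.3,0.5,0],"roll": 0,"grip": 1},{"linear": [-0.4,0.9,0],"roll": 0,"grip": 1},{"linear": [-0.4,0.9,0],"roll": 0,"grip": 1},{"linear": [-0.4,0.9,0],"roll": 0,"grip": 1},{"linear": [-0.4,0.9,0],"roll": 0,"grip": 1},{"linear": [-0.4,0.9,0],"roll": 0,"grip": 1},{"linear": [-0.4,0.9,0],"roll": 0,"grip": 1},{"linear": [-0.4,0.9,0],"roll": 0,"grip": 1}]'

```text
clock: 73.33
eef_pos: [0.4152, -0.2493, 0.2159]
tcp_rot: [-179.9, 0.1, 9.1]
contact_force: [0.9, -0.5, -1.7]
gripper_width: 0.0357
```

>>> step_arm --commands '[{"linear": [-0.3,0.9,0],"roll": 0,"grip": 1},{"linear": [-0.2,0.9,0],"roll": 0,"grip": 1},{"linear": [-0.1,0.6,0],"roll": 0,"grip": 1},{"linear": [-0.04,0.4,0],"roll": 0,"grip": 1},{"linear": [0,0,0],"roll": 0,"grip": 1},{"linear": [0,0,0],"roll": 0,"grip": 1},{"linear": [0,0,0],"roll": 0,"grip": 1},{"linear": [0,0,0],"roll": 0,"grip": 1}]'

```text
clock: 74.0
eef_pos: [0.4119, -0.3189, 0.217]
tcp_rot: [-180.0, -0.0, 9.2]
contact_force: [1.0, -0.4, -1.7]
gripper_width: 0.0359
```

```bash
python3 -c "
from h import *
plan(.411,-.3209,.1083,9.14)"
```

```text
t74.00 p [ 0.4119 -0.3189  0.217 ] rpy [-179.98   -0.      9.23] F [ 1.  -0.4 -1.7] w0.0359
total tool units [-0.047  0.073  4.347] roll units 0.018
```

>>> step_arm --commands '[{"linear": [-0.05,0.07,0.3],"roll": 0.02,"grip": 1},{"linear": [0,0,0.8],"roll": 0,"grip": 1},{"linear": [0,0,0.9],"roll": 0,"grip": 1},{"linear": [0,0,0.8],"roll": 0,"grip": 1},{"linear": [0,0,0.6],"roll": 0,"grip": 1},{"linear": [0,0,0.3],"roll": 0,"grip": 1},{"linear": [0,0,0.1],"roll": 0,"grip": 1},{"linear": [0,0,0],"roll": 0,"grip": 1}]'

```text
clock: 74.67
eef_pos: [0.4105, -0.3218, 0.1217]
tcp_rot: [-180.0, 0.0, 9.1]
contact_force: [-0.6, -1.2, -0.7]
gripper_width: 0.0354
```

>>> step_arm --commands '[{"linear": [0,0,0.1],"roll": 0,"grip": 1},{"linear": [0,0,0.1],"roll": 0,"grip": 1},{"linear": [0,0,0.05],"roll": 0,"grip": 1},{"linear": [0,0,0],"roll": 0,"grip": 1},{"linear": [0,0,0],"roll": 0,"grip": 1},{"linear": [0,0,0],"roll": 0,"grip": 1},{"linear": [0,0,0],"roll": 0,"grip": 1},{"linear": [0,0,0],"roll": 0,"grip": 1}]'

```text
clock: 75.33
eef_pos: [0.4106, -0.3221, 0.1158]
tcp_rot: [180.0, -0.0, 9.0]
contact_force: [-0.2, -0.2, -0.6]
gripper_width: 0.0356
```

```bash
python3 -c "
from h import *
plan(.411,-.3209,.1083,9.14)"
```

```text
t75.33 p [ 0.4106 -0.3221  0.1158] rpy [ 1.80e+02 -1.00e-02  9.03e+00] F [-0.2 -0.2 -0.6] w0.0356
total tool units [ 0.024 -0.045  0.302] roll units -0.021
```

>>> step_arm --commands '[{"linear": [0.02,-0.04,0.1],"roll": -0.02,"grip": 1},{"linear": [0,0,0.08],"roll": 0,"grip": 1},{"linear": [0,0,0.05],"roll": 0,"grip": 1},{"linear": [0,0,0.03],"roll": 0,"grip": 1},{"linear": [0,0,0],"roll": 0,"grip": 1},{"linear": [0,0,0],"roll": 0,"grip": 1},{"linear": [0,0,0],"roll": 0,"grip": 1},{"linear": [0,0,0],"roll": 0,"grip": 1}]'

```text
clock: 76.0
eef_pos: [0.4109, -0.321, 0.1093]
tcp_rot: [180.0, -0.0, 9.1]
contact_force: [-0.1, -0.3, -0.7]
gripper_width: 0.035
```

>>> step_arm --commands '[{"linear": [0,0,0.03],"roll": 0,"grip": 1},{"linear": [0,0,0.02],"roll": 0,"grip": 1},{"linear": [0,0,0],"roll": 0,"grip": 1},{"linear": [0,0,0],"roll": 0,"grip": 1},{"linear": [0,0,0],"roll": 0,"grip": 1},{"linear": [0,0,0],"roll": 0,"grip": 1},{"linear": [0,0,0],"roll": 0,"grip": 1},{"linear": [0,0,0],"roll": 0,"grip": 1}]'

```text
clock: 76.67
eef_pos: [0.4109, -0.3211, 0.1081]
tcp_rot: [180.0, -0.0, 9.1]
contact_force: [-1.3, -0.1, 4.9]
gripper_width: 0.0356
```

Contact, so I'll release and back off.

>>> step_arm --commands '[{"linear": [0,0,0],"roll": 0,"grip": 0.2},{"linear": [0,0,0],"roll": 0,"grip": 0},{"linear": [0,0,0],"roll": 0,"grip": -0.3},{"linear": [0,0,0],"roll": 0,"grip": -0.5},{"linear": [0,0,0],"roll": 0,"grip": -0.5},{"linear": [0,0,0],"roll": 0,"grip": -0.5},{"linear": [0,0,0],"roll": 0,"grip": -0.5},{"linear": [0,0,0],"roll": 0,"grip": -0.5}]'

```text
clock: 77.33
eef_pos: [0.4109, -0.321, 0.108]
tcp_rot: [-180.0, -0.0, 9.1]
contact_force: [0.5, 0.7, -0.1]
gripper_width: 0.0704
```

>>> step_arm --commands '[{"linear": [0,0,-0.3],"roll": 0,"grip": -0.5},{"linear": [0,0,-0.7],"roll": 0,"grip": -0.5},{"linear": [0,0,-0.8],"roll": 0,"grip": -0.5},{"linear": [0,0,-0.9],"roll": 0,"grip": -0.5},{"linear": [0,0,-0.9],"roll": 0,"grip": -0.5},{"linear": [0,0,-0.9],"roll": 0,"grip": -0.5},{"linear": [0,0,-0.9],"roll": 0,"grip": -0.5},{"linear": [0,0,-0.9],"roll": 0,"grip": -0.5}]'

```text
clock: 78.0
eef_pos: [0.4107, -0.3208, 0.2673]
tcp_rot: [180.0, -0.0, 9.1]
contact_force: [-0.3, -0.3, 0.3]
gripper_width: 0.0707
```

>>> step_arm --commands '[{"linear": [0,-0.4,-0.3],"roll": 0,"grip": -0.5},{"linear": [0,-0.8,0],"roll": 0,"grip": -0.5},{"linear": [0,-0.8,0],"roll": 0,"grip": -0.5},{"linear": [0,-0.8,0],"roll": 0,"grip": -0.5},{"linear": [0,-0.8,0],"roll": 0,"grip": -0.5},{"linear": [0,-0.6,0],"roll": 0,"grip": -0.5},{"linear": [0,-0.3,0],"roll": 0,"grip": -0.5},{"linear": [0,0,0],"roll": 0,"grip": -0.5}]'

```text
clock: 78.67
eef_pos: [0.393, -0.2087, 0.2733]
tcp_rot: [180.0, -0.0, 9.2]
contact_force: [0.5, -1.0, 0.8]
gripper_width: 0.0706
```

```bash
python3 -c "
from h import *
st();grab('scene','s30');grab('side','e30')
crop('s30',45,225,190,180,4,'c30');crop('e30',365,100,150,125,5,'c31');crop('e30',140,330,180,150,4,'c32')"
```

```text
t78.67 p [ 0.393  -0.2087  0.2733] rpy [ 1.7998e+02 -1.0000e-02  9.2300e+00] F [ 0.5 -1.   0.8] w0.0706
```

View pics/s30.png

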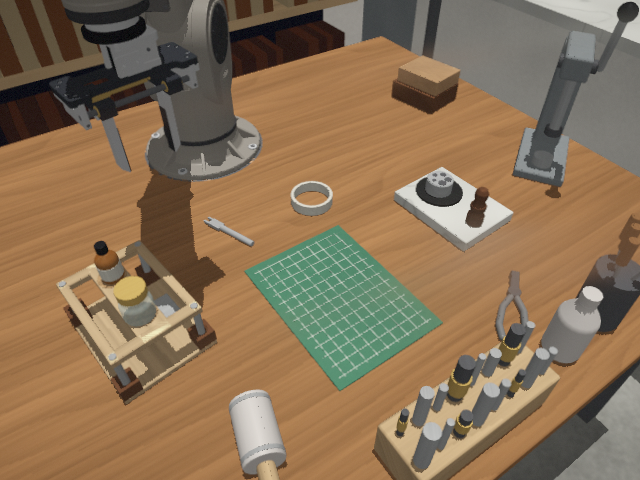

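View pics/c30.png

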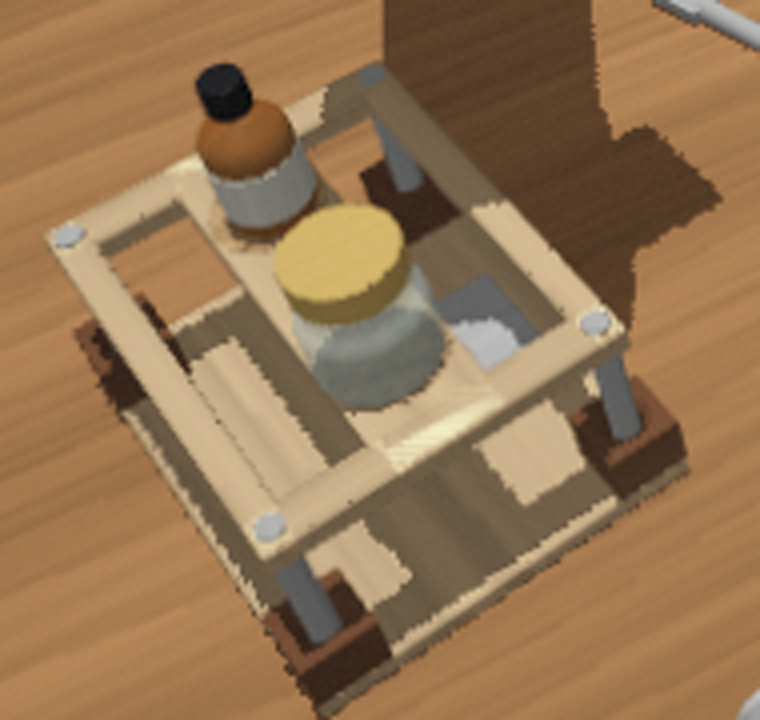

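View pics/c31.png

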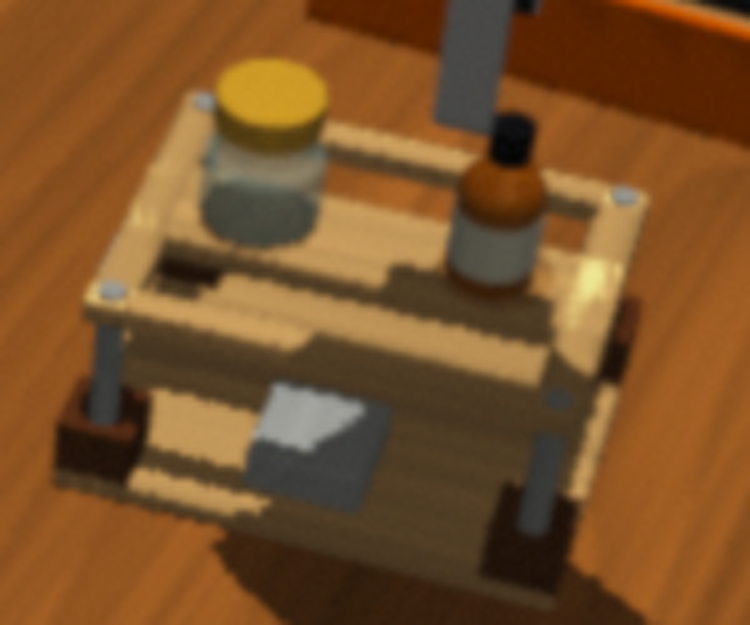

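View pics/c32.png

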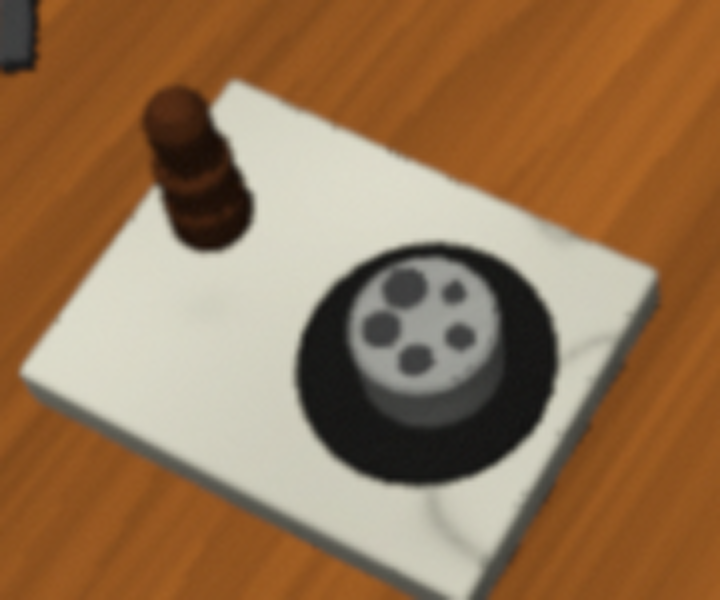

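In both views the frame, jar, bottle, block and slicker lie within about a pixel of the first pictures. The anvil stands centred on the pad.

```bash
python3 -c "
from h import *
print(r.job_done()); st()"
```

```text
the job is handed in; nothing more can be done
None
the job is handed in; nothing more can be done
```

The anvil now stands wholly on the rubber pad, the frame is back in its sockets, and the jar and bottle are back on their cork discs. I handed the job in at about 79 s of the 138 s allowed. No verdict is reported.

I did it in the order you asked: jar and bottle to the mat, empty frame beside them, anvil to the pad, then frame, jar and bottle back. For each placement I lowered slowly until the arm felt contact, then opened the fingers.

My last checks, in the final scene and side pictures:
- **Frame:** all four post caps lie within about a pixel of the first pictures. It touched home with the tool at 71.4 mm, against 72.0 mm when first picked up.
- **Jar and bottle:** both are upright and within about a pixel of where they stood. The bottle stood about 3 mm off the centre of its disc at the start, and I returned it to that spot.
- **Anvil:** it is near the middle of the pad, set down with a contact force of about 6 N.
- **Block and slicker:** neither has visibly moved.
- **Gripper:** it is clear of everything.

The highest contact force I read was about 16 N, when the jar was first set on the mat. Early on, the side and scene cameras disagreed by up to about 8 mm on where the pad was, so I placed the anvil by the wrist camera instead. No check failed.

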